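# Stack the empty reels in the dispatch tray and lock them down

## Task

Finish the pyramid of empty reels in the blue dispatch tray: lay the two blue reels side by side in the two gaps on top of the grey bottom row, then the orange reel in the gap on top of the blue pair, all parallel to the grey ones and with their flanges resting on the flanges below, ends lined up. Then swing the yellow hold-down arm over the top reel until it stops, let go, and leave everything else on the bench where it was.

Things in the scene. Friction and masses are not known exactly. Their poses are not given: they have to be found in the camera images.
- tray: Fixed open blue tray, 106 mm (its x) by 210 mm (its y), walls 45 mm high, 5 mm thick, inner floor 8 mm up. Three reels lie in it along its x, 66 mm apart. Origin: middle of the underside. Seated, a blue reel's origin is at about x 0, y +33 or -33, z 95 mm here, the orange one's at x 0, y 0, z 150 mm. A 20 mm post at x +95 mm carries the hold-down arm.
- base_left: Empty plastic reel lying on its side: two flanges 64 mm in diameter, 12 mm thick, on a bare core 36 mm in diameter; 90 mm long, 66 mm clear between flanges (grasp the core there from above); 0.22 kg. Origin: its middle, on its axis; x along the axis (may be rolled about x). In the tray's bottom row, origin 40 mm above the table. Grey flanges, black core, in the lane at the tray's y = +66 mm.
- base_mid: Empty plastic reel lying on its side: two flanges 64 mm in diameter, 12 mm thick, on a bare core 36 mm in diameter; 90 mm long, 66 mm clear between flanges (grasp the core there from above); 0.22 kg. Origin: its middle, on its axis; x along the axis (may be rolled about x). In the tray's bottom row, origin 40 mm above the table. Grey flanges, black core, in the middle lane.
- base_right: Empty plastic reel lying on its side: two flanges 64 mm in diameter, 12 mm thick, on a bare core 36 mm in diameter; 90 mm long, 66 mm clear between flanges (grasp the core there from above); 0.22 kg. Origin: its middle, on its axis; x along the axis (may be rolled about x). In the tray's bottom row, origin 40 mm above the table. Grey flanges, black core, in the lane at y = -66 mm.
- blue_a: Empty plastic reel lying on its side: two flanges 64 mm in diameter, 12 mm thick, on a bare core 36 mm in diameter; 90 mm long, 66 mm clear between flanges (grasp the core there from above); 0.22 kg. Origin: its middle, on its axis; x along the axis (may be rolled about x). Starts in a wooden chock, origin 43 mm above the table. Blue flanges, grey core. Goes in either gap of the bottom row.
- blue_b: Empty plastic reel lying on its side: two flanges 64 mm in diameter, 12 mm thick, on a bare core 36 mm in diameter; 90 mm long, 66 mm clear between flanges (grasp the core there from above); 0.22 kg. Origin: its middle, on its axis; x along the axis (may be rolled about x). Starts in a wooden chock, origin 43 mm above the table. Blue flanges, grey core. Goes in the other gap.
- orange: Empty plastic reel lying on its side: two flanges 64 mm in diameter, 12 mm thick, on a bare core 36 mm in diameter; 90 mm long, 66 mm clear between flanges (grasp the core there from above); 0.22 kg. Origin: its middle, on its axis; x along the axis (may be rolled about x). Starts in a wooden chock, origin 43 mm above the table. Orange flanges, white core. Goes on top.
- hold_down (a joint): Swing of the yellow hold-down arm on its post, rad. 0: at its stop, pointing along the tray's -x over the top reel; grows as it swings out to the tray's +y side (1.57: along +y). Starts at 1.6 to 1.9; limit 2.2; stays where left, friction about 1.2 N at the knob. Bar 22 mm wide, 12 mm thick, underside 188 mm above the table, 6 mm above a well stacked top reel.
- hold_down_knob (a point): Grip height on the upright black knob near the free end of the hold-down arm, on the knob's axis, 221 mm above the table, 110 mm from the pivot. The knob is 24 mm in diameter, 42 mm tall (200 to 242 mm above the table).
- hold_down_pivot (a point): Pivot of the hold-down arm: on the post's axis, 186 mm above the table; at tray x +95 mm, y 0.
- board: Plywood supply board fixed on the bench, 270 mm (its x) by 260 mm, 6 mm thick. On it are fixed three wooden chocks (100 by 68 mm, two 7 mm high side strips) at different angles, each with one reel to be stacked. Origin: middle of the underside.
- oil: Bystander: small white bottle, 32 mm in diameter, 70 mm tall, standing near a far corner of the supply board. Origin: centre of its underside.
- beaker: Bystander: clear beaker, 62 mm in diameter, 75 mm tall, between tray and board, on the robot's side. Origin: centre of its underside.
- screwdriver: Bystander: screwdriver 190 mm long, red handle, lying between tray and board, on the far side.
- tape: Bystander: amber roll of tape, 100 mm in diameter, 45 mm tall, lying flat at the far side.
- jar: Bystander: green glass jar, 68 mm in diameter, 100 mm tall, at the far side. Origin: centre of its underside.
- wrench: Bystander: wrench 180 mm long lying at the robot's right.
- carton: Bystander: cardboard carton 120 by 90 by 70 mm at the robot's left. Origin: centre of its underside.
Things that resemble listed ones, but are neither listed nor needed, are in the scene too. What is shaped like the base_right but turquoise is not meant.

How it is judged:
On the way, in this order (a step that is already met when the one before it is completed fails the run):
1. a blue reel lies in a gap of the grey bottom row, let go (((((x of blue_a in the frame of tray between -0.009 and 0.009 m and y of blue_a in the frame of tray between 0.021 and 0.045 m and z of blue_a in the frame of tray between 0.0878 and 0.1018 m and angle between the x axis of blue_a and the x axis of tray, either way round below 0.15 rad) or (x of blue_a in the frame of tray between -0.009 and 0.009 m and y of blue_a in the frame of tray between -0.045 and -0.021 m and z of blue_a in the frame of tray between 0.0878 and 0.1018 m and angle between the x axis of blue_a and the x axis of tray, either way round below 0.15 rad)) and contact force between the fingers and blue_a below 0.3 N and linear speed of blue_a below 0.02 m/s) or (((x of blue_b in the frame of tray between -0.009 and 0.009 m and y of blue_b in the frame of tray between 0.021 and 0.045 m and z of blue_b in the frame of tray between 0.0878 and 0.1018 m and angle between the x axis of blue_b and the x axis of tray, either way round below 0.15 rad) or (x of blue_b in the frame of tray between -0.009 and 0.009 m and y of blue_b in the frame of tray between -0.045 and -0.021 m and z of blue_b in the frame of tray between 0.0878 and 0.1018 m and angle between the x axis of blue_b and the x axis of tray, either way round below 0.15 rad)) and contact force between the fingers and blue_b below 0.3 N and linear speed of blue_b below 0.02 m/s))), for 0.2 s.
2. both blue reels lie in the two gaps of the bottom row, let go ((((x of blue_a in the frame of tray between -0.009 and 0.009 m and y of blue_a in the frame of tray between 0.021 and 0.045 m and z of blue_a in the frame of tray between 0.0878 and 0.1018 m and angle between the x axis of blue_a and the x axis of tray, either way round below 0.15 rad) and (x of blue_b in the frame of tray between -0.009 and 0.009 m and y of blue_b in the frame of tray between -0.045 and -0.021 m and z of blue_b in the frame of tray between 0.0878 and 0.1018 m and angle between the x axis of blue_b and the x axis of tray, either way round below 0.15 rad)) or ((x of blue_b in the frame of tray between -0.009 and 0.009 m and y of blue_b in the frame of tray between 0.021 and 0.045 m and z of blue_b in the frame of tray between 0.0878 and 0.1018 m and angle between the x axis of blue_b and the x axis of tray, either way round below 0.15 rad) and (x of blue_a in the frame of tray between -0.009 and 0.009 m and y of blue_a in the frame of tray between -0.045 and -0.021 m and z of blue_a in the frame of tray between 0.0878 and 0.1018 m and angle between the x axis of blue_a and the x axis of tray, either way round below 0.15 rad))) and contact force between the fingers and blue_a below 0.3 N and contact force between the fingers and blue_b below 0.3 N and linear speed of each of blue_a, blue_b below 0.02 m/s), for 0.2 s.
3. the orange reel lies on top between the blue ones, let go ((((x of blue_a in the frame of tray between -0.009 and 0.009 m and y of blue_a in the frame of tray between 0.021 and 0.045 m and z of blue_a in the frame of tray between 0.0878 and 0.1018 m and angle between the x axis of blue_a and the x axis of tray, either way round below 0.15 rad) and (x of blue_b in the frame of tray between -0.009 and 0.009 m and y of blue_b in the frame of tray between -0.045 and -0.021 m and z of blue_b in the frame of tray between 0.0878 and 0.1018 m and angle between the x axis of blue_b and the x axis of tray, either way round below 0.15 rad)) or ((x of blue_b in the frame of tray between -0.009 and 0.009 m and y of blue_b in the frame of tray between 0.021 and 0.045 m and z of blue_b in the frame of tray between 0.0878 and 0.1018 m and angle between the x axis of blue_b and the x axis of tray, either way round below 0.15 rad) and (x of blue_a in the frame of tray between -0.009 and 0.009 m and y of blue_a in the frame of tray between -0.045 and -0.021 m and z of blue_a in the frame of tray between 0.0878 and 0.1018 m and angle between the x axis of blue_a and the x axis of tray, either way round below 0.15 rad))) and x of orange in the frame of tray between -0.009 and 0.009 m and y of orange in the frame of tray between -0.012 and 0.012 m and z of orange in the frame of tray between 0.1427 and 0.1567 m and angle between the x axis of orange and the x axis of tray, either way round below 0.15 rad and contact force between the fingers and orange below 0.3 N and linear speed of orange below 0.02 m/s), for 0.2 s.
4. the hold-down arm is swung over the top reel to its stop (value of joint hold_down below 0.09 rad and (((x of blue_a in the frame of tray between -0.009 and 0.009 m and y of blue_a in the frame of tray between 0.021 and 0.045 m and z of blue_a in the frame of tray between 0.0878 and 0.1018 m and angle between the x axis of blue_a and the x axis of tray, either way round below 0.15 rad) and (x of blue_b in the frame of tray between -0.009 and 0.009 m and y of blue_b in the frame of tray between -0.045 and -0.021 m and z of blue_b in the frame of tray between 0.0878 and 0.1018 m and angle between the x axis of blue_b and the x axis of tray, either way round below 0.15 rad)) or ((x of blue_b in the frame of tray between -0.009 and 0.009 m and y of blue_b in the frame of tray between 0.021 and 0.045 m and z of blue_b in the frame of tray between 0.0878 and 0.1018 m and angle between the x axis of blue_b and the x axis of tray, either way round below 0.15 rad) and (x of blue_a in the frame of tray between -0.009 and 0.009 m and y of blue_a in the frame of tray between -0.045 and -0.021 m and z of blue_a in the frame of tray between 0.0878 and 0.1018 m and angle between the x axis of blue_a and the x axis of tray, either way round below 0.15 rad))) and x of orange in the frame of tray between -0.009 and 0.009 m and y of orange in the frame of tray between -0.012 and 0.012 m and z of orange in the frame of tray between 0.1427 and 0.1567 m and angle between the x axis of orange and the x axis of tray, either way round below 0.15 rad), for 0.2 s.
At the end, for the whole second after the job is handed in: Grey reels in the bottom row, a blue reel in each gap, the orange one in the gap above: each within 9 mm along and 12 mm across of its place in the tray, 7 mm of its height, 0.15 rad of parallel, at rest; hold-down arm within 0.09 rad of its stop (all of step 4 and x of base_left in the frame of tray between -0.009 and 0.009 m and y of base_left in the frame of tray between 0.054 and 0.078 m and z of base_left in the frame of tray between 0.033 and 0.047 m and angle between the x axis of each of base_left, base_mid, base_right and the x axis of tray, either way round below 0.15 rad and x of base_mid in the frame of tray between -0.009 and 0.009 m and y of base_mid in the frame of tray between -0.012 and 0.012 m and z of base_mid in the frame of tray between 0.033 and 0.047 m and x of base_right in the frame of tray between -0.009 and 0.009 m and y of base_right in the frame of tray between -0.078 and -0.054 m and z of base_right in the frame of tray between 0.033 and 0.047 m and linear speed of each of base_left, base_mid, base_right, blue_a, blue_b, orange below 0.02 m/s); the robot touches nothing.
It fails at once if a bystander is moved by more than 30 mm (distance of any of oil, beaker, screwdriver, tape, jar, wrench, carton from where it was at the start of the episode above 0.03 m).
It fails at once if the hold-down arm is swung in before the orange reel is on top (value of joint hold_down below 0.8 rad and not (x of orange in the frame of tray between -0.009 and 0.009 m and y of orange in the frame of tray between -0.012 and 0.012 m and z of orange in the frame of tray between 0.1427 and 0.1567 m and angle between the x axis of orange and the x axis of tray, either way round below 0.15 rad)).
It also fails if it takes over 72 s, if anything falls off the work surface, if the arm or the gripper's body presses on something with over 40 N, if the wrist force passes 120 N, or if a joint passes its speed limit or range.

## Robot

A 7-joint arm with a two-finger parallel gripper is mounted at the origin on the work surface. World frame = base frame: x ahead of the robot, y to its left, z up, the work surface at z = 0. Lengths are in m, angles in rad, forces in N, time in s.
With the tool pointing down it reaches from about 0.4 to 0.85 m from the base axis. Payload 4.5 kg.
Tool frame: the origin (TCP) lies midway between the tips of the shut fingers; the grasp point (between the pads) lies 19 mm behind it; z points along the fingers, y is the direction in which the jaws open and shut (so a half turn about z gives the same grasp; the last joint's range is limited). The gripper opens to 88 mm and grips with 3 to 60 N. Pads are 18 mm wide; open, the fingers measure 123 mm over their backs; the gripper's body (75 mm by 187 mm) begins 45 mm behind the grasp point.
Start: joints at [1.29, 0.689, -0.195, 1.565, 0.157, 0.902, -0.215], TCP at [0.194, -0.594, 0.239] pointing down, gripper open.
Joint ranges: [-3.01, 3.01], [-0.46, 2.08], [-1.47, 1.51], [0.13, 2.56], [-1, 4.14], [0.04, 2.09], [-2.66, 2.66]. Speed limits (rad/s): [2.57, 2.57, 3.14, 3.14, 3.14, 3.14, 3.14].

## Interface

Orientations are given as a unit quaternion [x, y, z, w].
In Python, from plant import get_state, snapshot, finish_job, find_in gives the robot as it stands.
- The arm moves only by the shell command python3 -m creep 'ROWS' [OPENING] [FORCE]. ROWS is JSON, one flat list of numbers, 6 for each row, row after row: the shift along the tool's x, y, z in mm, then the turn, a rotation vector about the tool's x, y, z in degrees. In form: [tx, ty, tz, wx, wy, wz, tx, ty, tz, wx, wy, wz, ...]. A call has 1 to 5 rows; each row shifts and turns the pose as measured when the row begins, along the tool's axes as they then stand; what a row does not reach is not made up. A row lasts 1/12 s, in which the tool goes at most 41.7 mm and 7.16 degrees, less where a joint would pass 70% of its speed; a pose out of reach is approached as far as the arm can. A call is refused whole if a number of a shift passes 41.7 or a number of a turn 7.16, either way. A call with a gripper value outside its range is refused whole. OPENING is the finger opening in mm, from 0 to 88.1, set as the call begins (- or left out, the last holds). The fingers move at their own pace and stop on an object; FORCE is the grip in N (left out, the last holds). Time passes only in rows, so rows that do not move let the fingers close. It gives the time, the measured TCP pose, the force and the opening at its end, in the units of the state.
- get_state(): the state, without advancing time (a new reading comes with each control period).
- snapshot(name): name is "side" or "top"; returns a dict with "color" (420x560x3 uint8, red, green, blue), "intrinsics" (3x3 intrinsics, pixels), "extrinsics" (4x4, takes a point from world to camera coordinates). Camera axes: x right, y down, z forward; pixel columns grow to the right and rows downward; lengths in m; the calibration is good to about 2 mm. A picture is of the moment at which its call begins. There is no depth.
- finish_job(): hands the job in, once; it reports no verdict.
Trained networks look in the newest picture that a camera, given by its name, has taken for a name from the list of things; names that differ only in an ending like _2 or _b are one class to them, and where a whole thing is asked for, a point or a joint stands for the part that bears it (a point fixed in the world has none). Each returns a list of dicts, best first, with "score" (0 to 1); they miss things now and then, are a little off and sometimes report something else, mostly with a low value. They report only what shows in the picture. A call takes as long as a camera call. They do not tell look-alikes from the thing itself.
- find_in(thing, camera): "xy" ([column, row] in pixels, amid what is visible of it).
The state is a dict: "clock": time; "q": joint angles; "qd": joint speeds; "joint_torque": joint torques, N m; "tool_pos": TCP position; "eef_rot": TCP orientation; "contact_force": force on the tool from outside, world axes, zero at the start; "moment": the same for the moment, N m; "opening": opening from 0.0 (shut) to 1.0 (fully open).
Only numpy, scipy, OpenCV 4.12 (cv2) and the standard library are available. Lean on these libraries where they do the work, as an engineer would, in place of code of your own. Each camera call takes 0.05 s, during which the arm holds its last target.

## Working session

There is one attempt and no reset: what is moved stays moved. The work goes in short steps, Python scripts to look and compute and a shell command to move; the robot and the scene stay as the last step left them, time stands still between calls to the robot, and variables do not carry over. Pictures are saved under pics/ and viewed, and the job is handed in when it is done.

```bash
ls; mkdir -p pics; python3 - <<'E'
from plant import get_state, snapshot, find_in
import cv2
print(get_state())
for n in("side","top"):
    s=snapshot(n); cv2.imwrite(f"pics/{n}0.png",s["color"][:,:,::-1]); print(n,s["intrinsics"].tolist(),s["extrinsics"].tolist())
    for t in ["tray","base_left","blue_a","orange","hold_down","hold_down_knob","board","beaker","oil","jar","carton","tape","screwdriver","wrench"]:
        print(t,[(d["xy"],round(d["score"],2)) for d in find_in(t,n)])
E
```

```text
pics
{'clock': 0.0, 'q': array([ 1.28977825,  0.68997501, -0.19451735,  1.56632458,  0.15731466,
        0.90251106, -0.21509798]), 'qd': array([-0.00015787,  0.00017803, -0.00237267,  0.00150675,  0.00011605,
        0.00070829,  0.00158494]), 'joint_torque': array([-1.67364860e-04, -5.27572238e+01, -1.26748469e+00, -1.53427953e+01,
       -5.27760526e-02,  6.60628342e-03,  1.91449913e-04]), 'tool_pos': array([ 0.19328367, -0.59370351,  0.23792091]), 'eef_rot': array([ 9.87628841e-01,  1.56807015e-01, -2.13537028e-04, -8.86906952e-04]), 'contact_force': array([-0.55841013, -0.30556206,  0.48194465]), 'moment': array([ 0.01712552, -0.01434957, -0.02811705]), 'opening': 0.9997445132751807}
side [[498.69920115247385, 0.0, 282.98538696523], [0.0, 498.69920115247385, 199.5154415973734], [0.0, 0.0, 1.0]] [[-0.9917024429058655, -0.12707601248879655, -0.01944098208645337, 0.4595086460702359], [-0.07111642001578024, 0.6682804853112033, -0.740502294227615, 0.130453512111287], [0.10709210773291236, -0.7329753611153444, -0.6717725809075215, 1.8301619568099845], [0.0, 0.0, 0.0, 1.0]]
tray [([259
[... 746 characters left out ...]
24489811813], [0.07651430465884237, -0.003442063742758856, -0.9970625423611923, 1.2316016058416461], [0.0, 0.0, 0.0, 1.0]]
tray [([345.5, 186.7], 0.67)]
base_left [([331.2, 204.8], 0.89), ([237.7, 228.5], 0.52)]
blue_a [([236.4, 229.1], 0.69), ([197.0, 230.9], 0.56)]
orange [([213.3, 187.6], 0.94)]
hold_down [([336.0, 156.2], 0.72)]
hold_down_knob [([337.8, 162.1], 0.94)]
board [([216.2, 208.4], 0.61)]
beaker [([286.0, 220.2], 0.72), ([216.5, 206.1], 0.28)]
oil [([348.5, 124.2], 0.59)]
jar [([348.3, 120.6], 0.66), ([370.7, 197.9], 0.56)]
carton [([121.3, 244.8], 0.87)]
tape []
screwdriver [([283.3, 171.7], 0.63), ([215.2, 188.5], 0.26), ([374.4, 194.4], 0.22)]
wrench [([427.4, 246.1], 0.83)]
```

View pics.

View pics/top0.png

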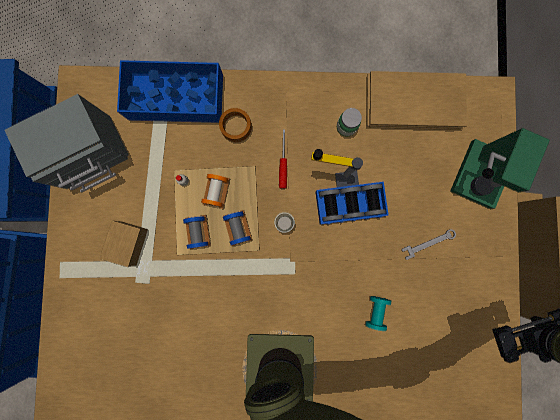

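View pics/side0.png

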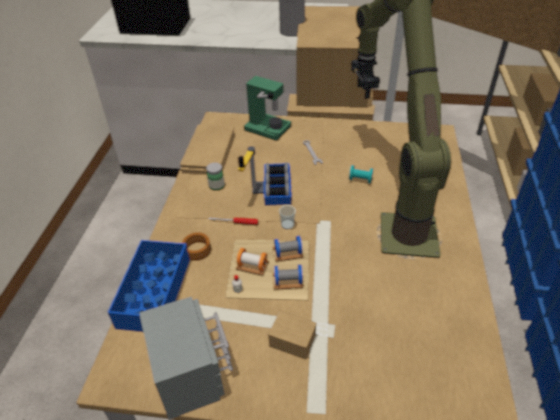

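```bash
python3 - <<'E'
import cv2
i=cv2.imread("pics/top0.png"); cv2.imwrite("pics/top0b.png",cv2.resize(i[150:280,260:400],None,fx=5,fy=4.5,interpolation=2)[:600])
cv2.imwrite("pics/top0t.png",cv2.resize(i[135:265,275:415],None,fx=4.5,fy=4.5,interpolation=2))
cv2.imwrite("pics/top0c.png",cv2.resize(i[140:270,145:285],None,fx=4.5,fy=4.5,interpolation=2))
E
```

```text
(no output)
```

View crops.

View pics/top0t.png

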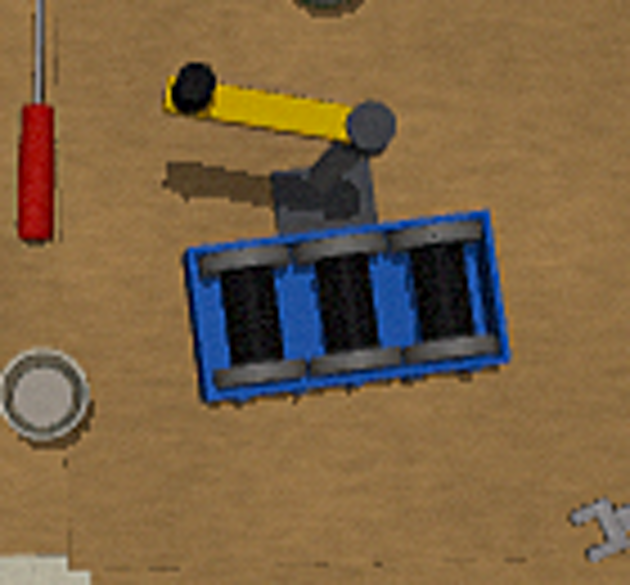

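View pics/top0c.png

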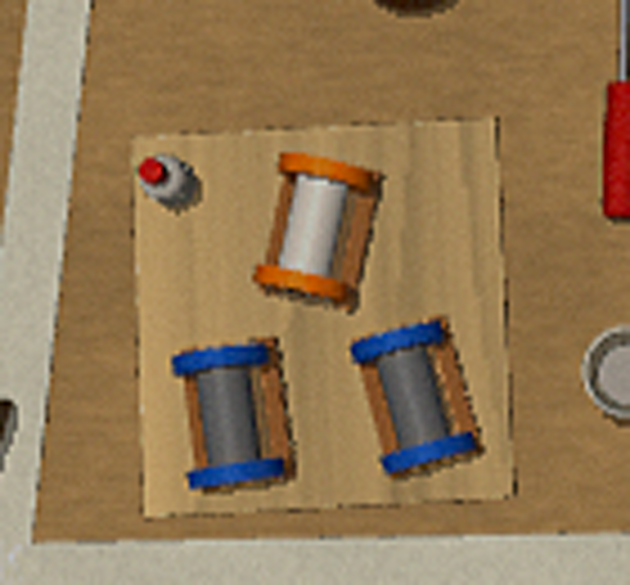

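```bash
cat > h.py <<'E'
import numpy as np, cv2
from scipy.optimize import minimize
from scipy.spatial.transform import Rotation as R
def proj(s,P):
    P=np.asarray(P,float); c=P@s["extrinsics"][:3,:3].T+s["extrinsics"][:3,3]
    u=c@s["intrinsics"].T; return u[:,:2]/u[:,2:]
def back(s,uv,z):
    E=s["extrinsics"];Rm=E[:3,:3];C=-Rm.T@E[:3,3]
    d=Rm.T@np.linalg.inv(s["intrinsics"])@np.array([uv[0],uv[1],1]); return C+d*(z-C[2])/d[2]
S=4
def fillhull(m,uv,off):
    h=cv2.convexHull(((uv-off+0.5)*S*16).astype(np.float32).reshape(-1,1,2)).astype(np.int32)
    cv2.fillConvexPoly(m,h,1,shift=4)
def cyl(x0,x1,r,n=40):
    t=np.linspace(0,2*np.pi,n,endpoint=False)
    return np.array([[x,r*np.cos(a),r*np.sin(a)] for x in(x0,x1) for a in t])
def T(P,x,y,z,yaw):
    c,s_=np.cos(yaw),np.sin(yaw); P=np.asarray(P)
    return np.c_[x+c*P[:,0]-s_*P[:,1],y+s_*P[:,0]+c*P[:,1],z+P[:,2]]
FL=[cyl(-.045,-.033,.032),cyl(.033,.045,.032)]
ALL=[np.vstack(FL)]
def fit(s,mask,parts,z,p0,half=45):
    """mask: full res bool; crop round p0, IoU fit of x,y,yaw"""
    c=proj(s,[[p0[0],p0[1],z]])[0].astype(int); o=np.maximum(c-half,0)
    m=cv2.resize(mask[o[1]:o[1]+2*half,o[0]:o[0]+2*half].astype(np.float32),None,fx=S,fy=S,interpolation=cv2.INTER_LINEAR)
    m=(m>.5)
    def cost(p):
        r=np.zeros(m.shape,np.uint8)
        for q in parts: fillhull(r,proj(s,T(q,p[0]/1e3,p[1]/1e3,z,p[2]/50)),o)
        r=r>0; return 1-(r&m).sum()/max((r|m).sum(),1)
    best=None
    x0=np.array([p0[0]*1e3,p0[1]*1e3,p0[2]*50])
    for k in range(3):
        sim=np.vstack([x0]+[x0+np.eye(3)[i]*[6,6,6][i]*(1,-1,1)[k] for i in range(3)])
        res=minimize(cost,x0,method="Nelder-Mead",options=dict(initial_simplex=sim,xatol=.02,fatol=1e-5)); 
        if best is None or res.fun<best.fun: best=res
        x0=best.x
    return best.x/[1e3,1e3,50],best.fun
E
cat > m0.py <<'E'
from h import *
from plant import snapshot
for n in ("top","side"):
    s=snapshot(n); np.savez(f"{n}.npz",**s)
    hsv=cv2.cvtColor(s["color"],cv2.COLOR_RGB2HSV); H,Sa,V=cv2.split(hsv)
    blue=(H>100)&(H<130)&(Sa>140)&(V>50)
    orng=(H<16)&(Sa>190)&(V>110)
    if n=="top":
        g={"b1":(197,231),"b2":(236,229),"or":(215,190)}
        P={k:back(s,v,.06) for k,v in g.items()}; yaw=dict(b1=.1,b2=.2,**{"or":-.25}); 
        ptray=back(s,(352,203),.03)
    C=-s["extrinsics"][:3,:3].T@s["extrinsics"][:3,3]; print(n,C)
    for k in P:
        print(k,fit(s,orng if k=="or" else blue,FL,.043,(P[k][0],P[k][1],yaw[k]),22 if n=="top" else 18))
    # tray : hull of blue pixels
    c=proj(s,[ptray])[0].astype(int)
    m=np.zeros_like(blue); h=42 if n=="top" else 30
    sub=blue[c[1]-h:c[1]+h,c[0]-h:c[0]+h].astype(np.uint8)
    nl,L,st,_=cv2.connectedComponentsWithStats(sub); big=[i for i in range(1,nl) if st[i,4]>8]
    pts=np.argwhere(np.isin(L,big))[:,::-1]; hull=cv2.convexHull(pts.astype(np.int32))
    mm=np.zeros(blue.shape,np.uint8); cv2.fillConvexPoly(mm,hull+np.array([c[0]-h,c[1]-h]).astype(np.int32),1)
    box=np.array([[a*.053,b*.105,z] for a in(-1,1) for b in(-1,1) for z in(0,.045)])
    print("tray",fit(s,mm>0,[box],0,(ptray[0],ptray[1],.12),h))
E
python3 m0.py
```

```text
top [ 0.40365136 -0.00607279  1.2662271 ]
b1 (array([0.41275904, 0.2677754 , 0.16318086]), np.float64(0.25880959431448036))
b2 (array([0.42836374, 0.14285976, 0.29280824]), np.float64(0.2773060029282577))
or (array([ 0.54418901,  0.21598823, -0.19550175]), np.float64(0.43347086126869516))
tray (array([ 0.51475357, -0.21288553,  0.14775696]), np.float64(0.03310473501084166))
side [0.26897733 1.31267661 1.33498705]
b1 (array([0.41089988, 0.25999169, 0.10642711]), np.float64(0.7117396358000775))
b2 (array([0.4285479 , 0.13643063, 0.15564811]), np.float64(0.610878661087866))
or (array([0.54911774, 0.22528159, 0.24155695]), np.float64(0.8625866050808314))
tray (array([ 0.5194104 , -0.2220619 ,  0.15834526]), np.float64(0.47029813943062093))
```

```bash
python3 - <<'E'
from h import *
s=dict(np.load("top.npz"))
im=s["color"][:,:,::-1].copy()
hsv=cv2.cvtColor(s["color"],cv2.COLOR_RGB2HSV)
for uv in [(188,217),(212,176),(205,203),(184,215),(217,203),(240,240)]: print(uv,hsv[uv[1],uv[0]])
H,Sa,V=cv2.split(hsv)
im2=im.copy(); im2[(H>100)&(H<130)&(Sa>140)&(V>50)]=(0,255,0); im2[(H<16)&(Sa>190)&(V>110)]=(255,0,255)
a=cv2.resize(im2[160:260,160:400],None,fx=3.3,fy=3.3,interpolation=0)
b=cv2.resize(im[160:260,160:260],None,fx=5.5,fy=5.5,interpolation=0)
k=5.5
for col,parts,z,p in [((0,255,255),FL,.043,(.4128,.2678,.163)),((0,255,255),FL,.043,(.4284,.1429,.293)),((0,255,255),FL,.043,(.5442,.216,-.1955))]:
    for q in parts:
        h=cv2.convexHull(((proj(s,T(q,p[0],p[1],z,p[2]))-[160,160]+.5)*k).astype(np.int32)); cv2.polylines(b,[h],1,col,1)
cv2.imwrite("pics/m1.png",a);cv2.imwrite("pics/m2.png",b)
E
```

```text
(188, 217) [  9 102 117]
(212, 176) [ 14 255 192]
(205, 203) [ 12 196  86]
(184, 215) [ 18 119 172]
(217, 203) [ 13 255 165]
(240, 240) [107 226 158]
```

View pics/m1.png

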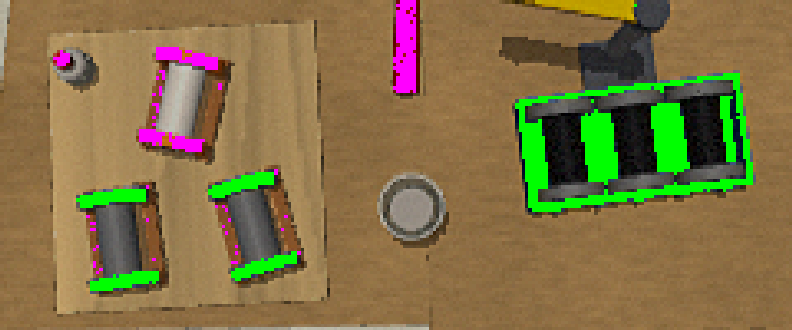

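View pics/m2.png

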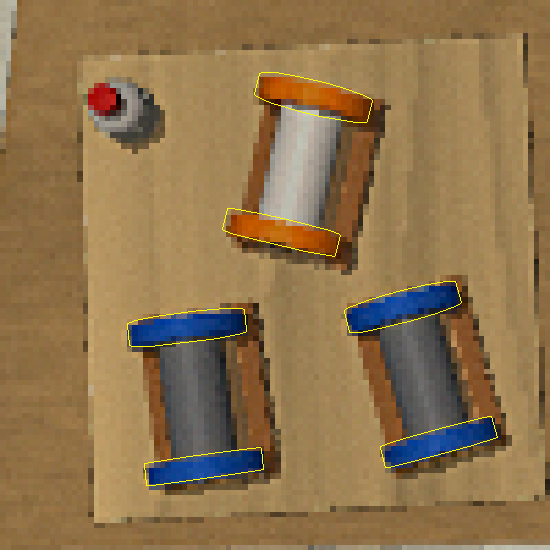

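```bash
python3 - <<'E'
from h import *
s=dict(np.load("top.npz"))
H,Sa,V=cv2.split(cv2.cvtColor(s["color"],cv2.COLOR_RGB2HSV))
blue=(H>97)&(H<135)&(Sa>90)&(V>25)
orng=((H<16)&(Sa>225)&(V>95)).astype(np.uint8); orng=cv2.morphologyEx(orng,cv2.MORPH_CLOSE,np.ones((2,2)))
orng=cv2.morphologyEx(orng,cv2.MORPH_OPEN,np.ones((3,3)))>0
im=s["color"][:,:,::-1].copy(); k=5.5
b=cv2.resize(im[160:260,160:260],None,fx=k,fy=k,interpolation=0)
for m,p0 in((blue,(.413,.268,.163)),(blue,(.428,.143,.293)),(orng,(.544,.216,-.2))):
    p,c=fit(s,m,FL,.043,p0,20); print(p,c)
    for q in FL:
        h=cv2.convexHull(((proj(s,T(q,p[0],p[1],.043,p[2]))-[160,160]+.5)*k).astype(np.int32)); cv2.polylines(b,[h],1,(0,255,255),1)
cv2.imwrite("pics/m3.png",b)
# pivot & knob
for nm,uv,z in(("knob",(318.2,154.6),.242),("pivot",(357.3,163.2),.2)): print(nm,back(s,uv,z))
t=(.51475,-.2129,.148)
pv=T([[.095,0,.2],[0,.066,.04],[0,-.066,.04]],t[0],t[1],0,t[2]); print(pv,proj(s,pv))
p=dict(np.load("side.npz"))
E
```

```text
[0.41241635 0.2674239  0.15813266] 0.21651917404129795
[0.42799376 0.14256566 0.30037702] 0.21797101449275358
[ 0.54077898  0.21384307 -0.22321338] 0.421896988460456
knob [ 0.61950947 -0.08905964  0.242     ]
pivot [ 0.60737213 -0.19893152  0.2       ]
[[ 0.60871146 -0.19889127  0.2       ]
 [ 0.50501762 -0.14762151  0.04      ]
 [ 0.52448238 -0.27817849  0.04      ]] [[357.29017183 162.71150568]
 [330.93988538 205.05185177]
 [373.15509366 199.8045842 ]]
```

View pics/m3.png

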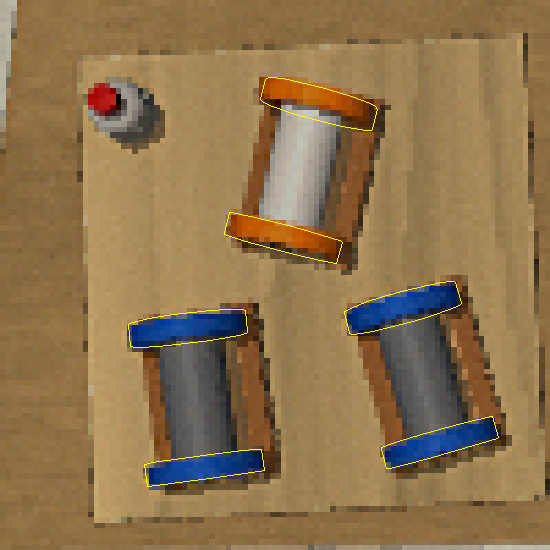

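```bash
cat > go.py <<'E'
import sys
from h import *
from plant import get_state
# go.py x y z(m) yaw(rad): prints total shift in tool frame & yaw turn
def rel(x,y,z,yaw,p=None,Q=None):
    st=get_state(); p=st["tool_pos"] if p is None else p; Q=R.from_quat(st["eef_rot"]) if Q is None else Q
    d=Q.inv().apply(np.array([x,y,z])-p)*1e3
    best=None
    for k in(0,np.pi):
        t=R.from_euler("z",yaw+k)*R.from_euler("x",np.pi)
        w=np.degrees((Q.inv()*t).as_rotvec())
        if best is None or np.linalg.norm(w)<np.linalg.norm(best): best=w
    return d,best
if __name__=="__main__":
    st=get_state(); a=list(map(float,sys.argv[1:]))
    d,w=rel(*a); n=np.linalg.norm(d)
    print("t%.2f pos"%st["clock"],st["tool_pos"].round(4),"F",st["contact_force"].round(1),"op %.3f"%st["opening"],"q",st["q"].round(2))
    print("shift",d.round(1),"turn",w.round(2),"norm %.0f rows %.1f"%(n,max(n/40,np.linalg.norm(w)/7)))
E
python3 -m creep '[30.7,-20.9,-1,0,0,0,30.7,-20.9,-1,0,0,0,30.7,-20.9,-1,0,0,0,30.7,-20.9,-1,0,0,0,30.7,-20.9,-1,0,0,0]' 70 30; python3 go.py .42 -.3 .25 .3; python3 go.py .427 .142 .15 .3
```

```text
clock: 2.02
tool_pos: [0.3024, -0.4526, 0.2421]
eef_rot: [0.989, 0.146, -0.003, 0.004]
contact_force: [0.9, -0.7, 0.5]
opening: 0.796
t2.02 pos [ 0.3024 -0.4526  0.2421] F [ 0.9 -0.7  0.5] op 0.796 q [ 1.    0.58 -0.17  1.81  0.15  0.76 -0.53]
shift [ 156.7 -111.9   -9.6] turn [ 0.36  0.36 -0.37] norm 193 rows 4.8
t2.02 pos [ 0.3024 -0.4526  0.2421] F [ 0.9 -0.7  0.5] op 0.796 q [ 1.    0.58 -0.17  1.81  0.15  0.76 -0.53]
shift [ 291.9 -533.6   86.9] turn [ 0.36  0.36 -0.37] norm 614 rows 15.4
```

```bash
python3 -m creep '[19.5,-35.6,0,0,0,0,19.5,-35.6,0,0,0,0,19.5,-35.6,0,0,0,0,19.5,-35.6,0,0,0,0,19.5,-35.6,0,0,0,0]' >/dev/null;python3 go.py .427 .142 .12 .3; python3 -m creep '[19.5,-35.6,0,0,0,0,19.5,-35.6,0,0,0,0,19.5,-35.6,0,0,0,0,19.5,-35.6,0,0,0,0,19.5,-35.6,0,0,0,0]' >/dev/null; python3 go.py .427 .142 .12 .3
```

```text
t2.43 pos [ 0.3502 -0.2495  0.2412] F [1.8 0.4 0.8] op 0.797 q [ 0.61  0.44 -0.15  2.13  0.14  0.57 -0.92]
shift [ 187.  -353.9  116.7] turn [ 0.76 -0.06 -0.31] norm 417 rows 10.4
t2.85 pos [ 0.3926 -0.0453  0.2404] F [1.8 0.2 0.3] op 0.795 q [ 0.07  0.4  -0.12  2.22  0.12  0.52 -1.42]
shift [  86.3 -171.3  118.3] turn [ 0.89 -0.33 -0.43] norm 225 rows 5.6
```

```bash
python3 -m creep '[17,-34,10,0,0,0,17,-34,10,0,0,0,17,-34,15,0,0,0,17,-34,15,0,0,0,14,-28,20,0,0,0]' >/dev/null;python3 go.py .427 .142 .12 .3; python3 -m creep '[0,0,0,0,0,0]' >/dev/null; python3 go.py .427 .142 .12 .3
```

```text
t3.27 pos [0.4297 0.145  0.1717] F [-0.1  0.3 -0. ] op 0.797 q [-0.41  0.59 -0.04  2.16  0.11  0.38 -1.83]
shift [-4.6  1.3 51.6] turn [ 0.9  -1.26 -0.26] norm 52 rows 1.3
t3.35 pos [0.4299 0.1529 0.1693] F [0.5 0.3 0.1] op 0.794 q [-0.42  0.59 -0.05  2.16  0.11  0.38 -1.83]
shift [-7.2  9.  49.2] turn [ 0.66 -1.31  0.35] norm 51 rows 1.3
```

```bash
python3 -m creep '[-7,9,30,0.6,-1.2,0.3,0,0,20,0,0,0,0,0,0,0,0,0]' >/dev/null;python3 go.py .427 .142 .024 .3; python3 - <<'E'
from plant import snapshot
import cv2
s=snapshot("side");cv2.imwrite("pics/s1.png",cv2.resize(s["color"][190:330,200:360,::-1],None,fx=4,fy=4,interpolation=2))
E
```

```text
t3.60 pos [0.4287 0.1472 0.118 ] F [ 0.3 -0.1 -0.1] op 0.793 q [-0.4   0.7  -0.05  2.19  0.12  0.25 -1.82]
shift [-3.8  4.6 93.9] turn [-0.09 -0.39  0.57] norm 94 rows 2.4
```

View pics/s1.png

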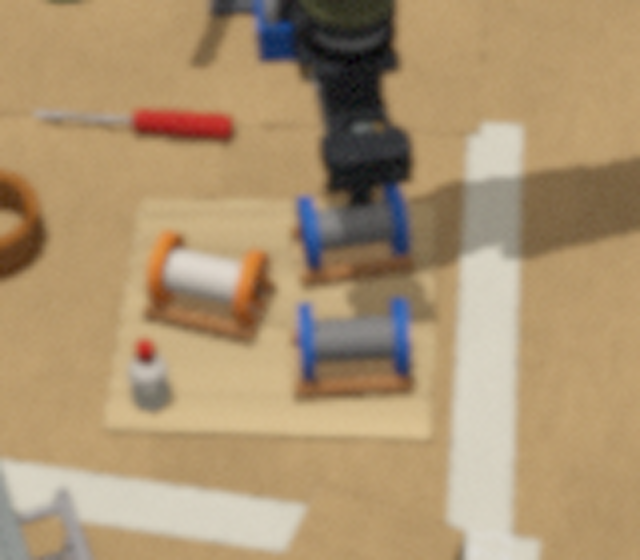

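```bash
python3 -m creep '[-4,5,28,0,-0.4,0.6,0,0,30,0,0,0,0,0,20,0,0,0,0,0,8,0,0,0,0,0,0,0,0,0]' >/dev/null;python3 go.py .427 .142 .024 .3
```

```text
t4.07 pos [0.434  0.1407 0.0375] F [-0.1  0.2 -0.4] op 0.798 q [-0.41  0.87 -0.01  2.21  0.21  0.04 -1.9 ]
shift [-6.4 -3.3 13.5] turn [-0.05 -0.56 -0.35] norm 15 rows 0.4
```

```bash
python3 -m creep '[-3,-2,0,0,-3.5,0,-3,-1,0,0,-4,0,0,0,0,0,0,0]' >/dev/null;python3 go.py .427 .142 .024 .3
```

```text
t4.32 pos [0.4277 0.1405 0.0416] F [ 1.1  1.1 -0.6] op 0.797 q [-0.35  0.88 -0.09  2.1   0.2   0.29 -1.89]
shift [ 2.  -1.6 17.5] turn [ 0.01  7.13 -0.41] norm 18 rows 1.0
```

```bash
python3 -m creep '[0,-1,10,0,0,-0.4,0,0,8,0,0,0,0,0,0,0,0,0]' >/dev/null;python3 go.py .427 .142 .024 .3
```

```text
t4.57 pos [0.4275 0.1408 0.0255] F [-0.   0.1 -0.1] op 0.790 q [-0.36  0.91 -0.08  2.11  0.2   0.24 -1.89]
shift [ 0.1 -1.3  1.5] turn [-0.07  6.55 -0.07] norm 2 rows 0.9
```

Close and grip.

```bash
python3 -m creep '[0,0,0,0,0,0,0,0,0,0,0,0,0,0,0,0,0,0,0,0,0,0,0,0]' 25 30;  python3 -m creep '[0,0,-15,0,0,0,0,0,-20,0,0,0,0,0,-25,0,0,0,0,0,-30,0,0,0,0,0,0,0,0,0]' >/dev/null;python3 go.py .43 .12 .12 .3;python3 - <<'E'
from plant import snapshot
import cv2
s=snapshot("side");cv2.imwrite("pics/s2.png",cv2.resize(s["color"][190:330,200:360,::-1],None,fx=4,fy=4,interpolation=2))
E
```

```text
clock: 4.9
tool_pos: [0.4252, 0.1398, 0.0254]
eef_rot: [0.987, 0.149, -0.057, 0.009]
contact_force: [0.1, 0.2, -0.9]
opening: 0.513
t5.32 pos [0.4334 0.1429 0.117 ] F [0.4 0.2 0.2] op 0.280 q [-0.32  0.73 -0.14  2.06  0.17  0.48 -1.86]
shift [-10.3  20.8  -1.7] turn [0.06 6.97 0.09] norm 23 rows 1.0
```

View pics/s2.png

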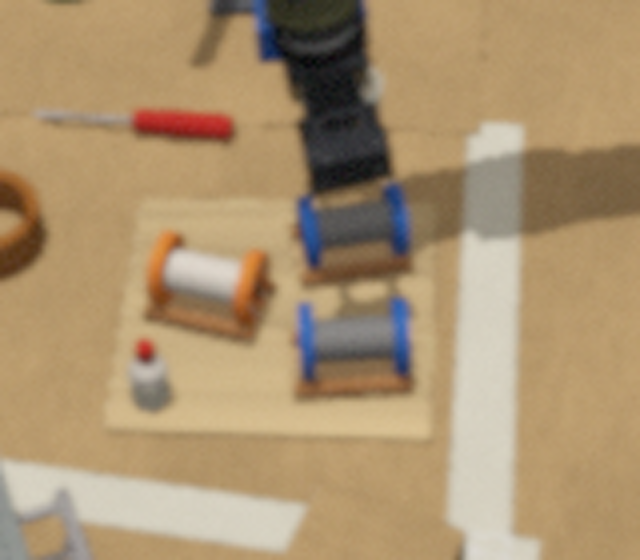

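```bash
python3 -m creep '[0,0,0,0,0,0,0,0,0,0,0,0,0,0,0,0,0,0,0,0,0,0,0,0,0,0,0,0,0,0]' 58 30;  python3 go.py .427 .142 .024 .3
```

```text
clock: 5.78
tool_pos: [0.4299, 0.1414, 0.1128]
eef_rot: [0.987, 0.15, -0.064, 0.011]
contact_force: [0.7, -0.0, 0.1]
opening: 0.639
t5.78 pos [0.4299 0.1414 0.1128] F [ 0.7 -0.   0.1] op 0.639 q [-0.33  0.74 -0.14  2.06  0.17  0.47 -1.86]
shift [ 8.9 -1.6 88.4] turn [0.12 7.41 0.11] norm 89 rows 2.2
```

```bash
python3 -m creep '[3,-1,30,0,0,0,3,-1,30,0,0,0,3,0,18,0,0,0,0,0,8,0,0,0,0,0,0,0,0,0]' >/dev/null;  python3 go.py .427 .142 .024 .3
```

```text
t6.20 pos [0.4278 0.143  0.0219] F [-0.7 -0.9 -0.5] op 0.659 q [-0.36  0.92 -0.08  2.1   0.21  0.26 -1.89]
shift [-1.3  0.7 -1.9] turn [0.1  7.35 0.12] norm 2 rows 1.1
```

```bash
python3 -m creep '[0,0,0,0,0,0,0,0,0,0,0,0,0,0,0,0,0,0,0,0,0,0,0,0,0,0,0,0,0,0]' 20 30;  python3 -m creep '[0,0,0,0,0,0,0,0,0,0,0,0]'
```

```text
clock: 6.62
tool_pos: [0.4285, 0.1432, 0.0241]
eef_rot: [0.987, 0.15, -0.062, 0.01]
contact_force: [0.9, 0.5, -1.3]
opening: 0.384
clock: 6.78
tool_pos: [0.4292, 0.1434, 0.0249]
eef_rot: [0.987, 0.15, -0.061, 0.01]
contact_force: [-0.4, 0.3, -2.3]
opening: 0.391
```

```bash
python3 -m creep '[0,0,-15,0,0,0,0,0,-20,0,0,0,0,0,-30,0,0,0,0,0,-35,0,0,0,0,0,-30,0,0,0]' >/dev/null;python3 go.py .518 -.18 .15 .148;python3 - <<'E'
from plant import snapshot
import cv2
s=snapshot("side");cv2.imwrite("pics/s3.png",cv2.resize(s["color"][190:330,200:360,::-1],None,fx=4,fy=4,interpolation=2))
E
```

```text
t7.20 pos [0.4403 0.1467 0.1538] F [ 0.7  0.2 -2.7] op 0.384 q [-0.31  0.68 -0.17  2.    0.15  0.62 -1.85]
shift [-22.4 335.    8. ] turn [0.78 7.95 8.85] norm 336 rows 8.4
```

View pics/s3.png

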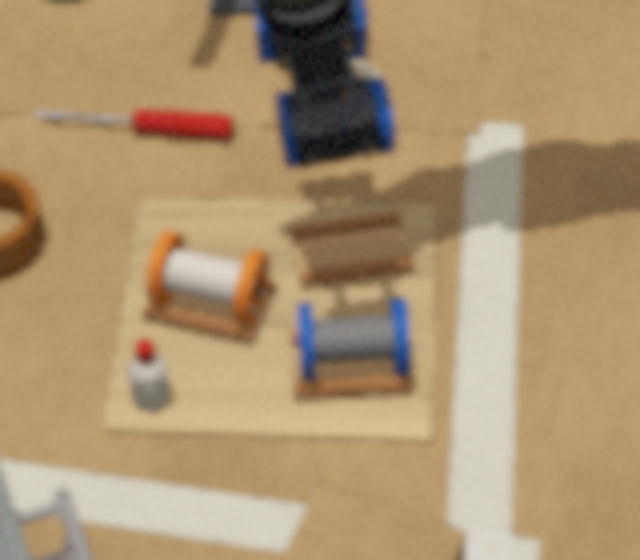

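```bash
sed -i 's/def rel(x,y,z,yaw,p=None,Q=None):/def rel(x,y,z,yaw,tilt=0,p=None,Q=None):/; s/\*R.from_euler("x",np.pi)$/*R.from_euler("x",np.pi)*R.from_euler("y",tilt,degrees=True)/; s/for k in(0,np.pi)/for k in(0,)/' go.py; python3 go.py .5216 -.2452 .15 .148 -7
```

```text
t7.25 pos [0.4438 0.1481 0.1583] F [0.5 0.5 1.4] op 0.385 q [-0.31  0.67 -0.17  1.99  0.15  0.62 -1.85]
shift [-41.3 398.6  14.5] turn [1.23 0.43 8.75] norm 401 rows 10.0
```

```bash
python3 -m creep '[-4,30,0,0.6,0.2,4.4,-4,34,0,0.6,0.2,4.4,-4,36,0,0,0,0]' >/dev/null; python3 go.py .5216 -.2452 .15 .148 -7
```

```text
t7.50 pos [0.4581 0.0575 0.1633] F [ 0.  -0.1 -2.3] op 0.384 q [-0.12  0.65 -0.15  2.02  0.13  0.58 -1.77]
shift [ 16.1 309.1   8.6] turn [-0.5  -0.82  0.64] norm 310 rows 7.7
```

```bash
python3 -m creep '[2,38,0,-0.3,-0.4,0.3,2,38,0,0,0,0,2,38,1,0,0,0,2,38,1,0,0,0,2,38,1,0,0,0]' >/dev/null; python3 go.py .5216 -.2452 .15 .148 -7;
```

```text
t7.92 pos [ 0.495  -0.1361  0.1586] F [ 0.8  1.5 -3.1] op 0.385 q [ 0.25  0.71 -0.16  1.88  0.21  0.69 -1.45]
shift [ 10.  111.9   6.9] turn [-0.2  -0.35  0.58] norm 113 rows 2.8
```

```bash
python3 -m creep '[3,36,0,0,0,0.3,3,34,3,0,0,0,3,25,3,0,0,0,0,8,0,0,0,0,0,0,0,0,0,0]' >/dev/null; python3 go.py .5216 -.2452 .15 .148 -7; python3 - <<'E'
from plant import snapshot
import cv2
for n,r in(("side",(100,240,200,360)),("top",(135,265,275,415))):
    s=snapshot(n);cv2.imwrite(f"pics/{n}4.png",cv2.resize(s["color"][r[0]:r[1],r[2]:r[3],::-1],None,fx=4,fy=4,interpolation=2))
E
```

```text
t8.33 pos [ 0.5157 -0.2543  0.1492] F [ 0.1 -0.4 -3. ] op 0.385 q [ 0.43  0.78 -0.15  1.71  0.23  0.78 -1.29]
shift [ 6.9 -8.2 -1.6] turn [ 0.09 -0.18 -0.67] norm 11 rows 0.3
```

View pics/side4.png

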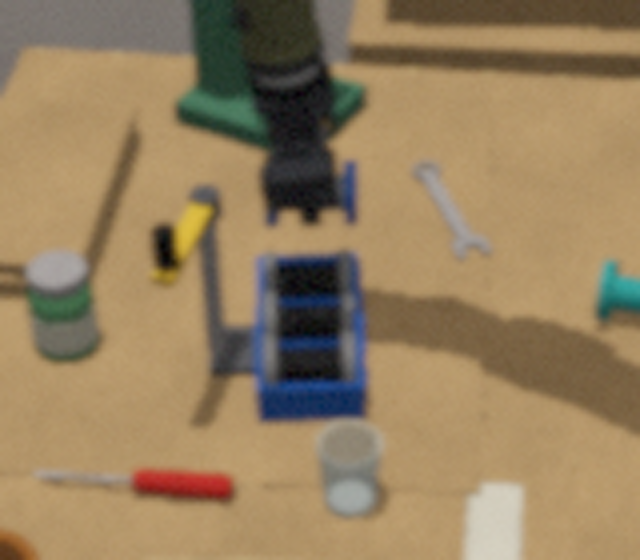

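View pics/top4.png

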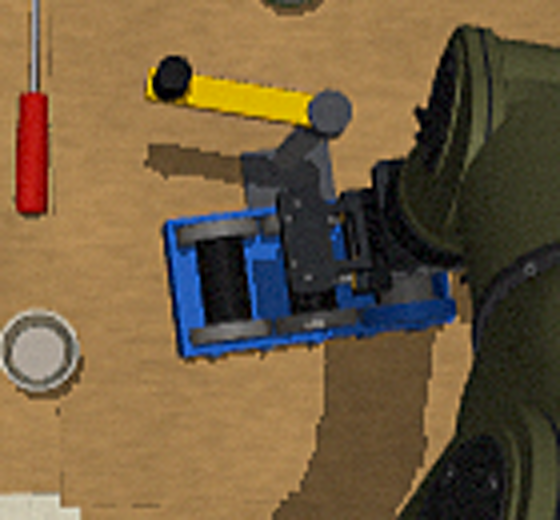

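```bash
python3 -m creep '[6,-8,0,0,0,-0.6,0,0,0,0,0,0]' >/dev/null; python3 go.py .5216 -.2452 .085 .148 -7
```

```text
t8.60 pos [ 0.5207 -0.2368  0.1486] F [ 1.1  2.1 -2.7] op 0.386 q [ 0.41  0.78 -0.16  1.71  0.23  0.78 -1.3 ]
shift [ 7.1  8.7 63.2] turn [-0.2  -0.15  0.49] norm 64 rows 1.6
```

```bash
python3 -m creep '[2,5,12,0,0,0.3,2,0,15,0,0,0,2,0,12,0,0,0,0,0,0,0,0,0]' >/dev/null; python3 go.py .5216 -.2452 .085 .148 -7
```

```text
t8.93 pos [ 0.5253 -0.234   0.1072] F [-1.2  0.6 -2.9] op 0.389 q [ 0.4   0.84 -0.15  1.72  0.25  0.7  -1.32]
shift [-2.8 10.6 22.6] turn [-0.29 -0.31  0.84] norm 25 rows 0.6
```

```bash
python3 -m creep '[-2,6,0,0,0,0.5,0,3,0,0,0,0.3,0,0,0,0,0,0]' >/dev/null; python3 go.py .5216 -.2452 .085 .148 -7;python3 -m creep '[0,0,0,0,0,0]' >/dev/null; python3 go.py .5216 -.2452 .085 .148 -7
```

```text
t9.18 pos [ 0.5244 -0.2425  0.1063] F [ 0.7  0.5 -2.2] op 0.383 q [ 0.41  0.85 -0.15  1.71  0.24  0.71 -1.31]
shift [-0.6  2.4 21.5] turn [-0.36 -0.18  0.11] norm 22 rows 0.5
t9.27 pos [ 0.5245 -0.2431  0.1067] F [ 0.  -0.8 -1.5] op 0.388 q [ 0.41  0.85 -0.15  1.71  0.24  0.71 -1.31]
shift [-0.6  1.7 21.9] turn [-0.33 -0.2   0.06] norm 22 rows 0.5
```

```bash
python3 -m creep '[0,2,12,0,0,0,0,0,8,0,0,0,0,0,0,0,0,0]' >/dev/null; python3 go.py .5216 -.2452 .079 .148 -7
```

```text
t9.52 pos [ 0.5232 -0.2466  0.0864] F [-0.  -0.  -2.3] op 0.386 q [ 0.41  0.88 -0.14  1.73  0.25  0.67 -1.32]
shift [-0.5 -1.6  7.5] turn [-0.24 -0.38 -0.02] norm 8 rows 0.2
```

```bash
python3 -m creep '[-0.5,-1,4,0,0,0,0,0,4,0,0,0,0,0,0,0,0,0]'; python3 go.py .5216 -.2452 .077 .148 -7
```

```text
clock: 9.77
tool_pos: [0.5208, -0.2457, 0.0769]
eef_rot: [0.996, 0.073, -0.058, 0.002]
contact_force: [-0.4, -0.3, -1.9]
opening: 0.384
t9.77 pos [ 0.5208 -0.2457  0.0769] F [-0.4 -0.3 -1.9] op 0.384 q [ 0.41  0.89 -0.14  1.73  0.26  0.64 -1.32]
shift [ 0.9 -0.4 -0.2] turn [-0.28 -0.3  -0.04] norm 1 rows 0.1
```

```bash
python3 -m creep '[0.5,0,2.5,0,0,0,0,0,0,0,0,0]'; python3 -m creep '[0,0,2.5,0,0,0,0,0,0,0,0,0]'
```

```text
clock: 9.93
tool_pos: [0.5213, -0.2442, 0.0757]
eef_rot: [0.996, 0.074, -0.058, 0.001]
contact_force: [0.3, -0.1, -2.5]
opening: 0.391
clock: 10.1
tool_pos: [0.5219, -0.2428, 0.0753]
eef_rot: [0.996, 0.074, -0.058, 0.001]
contact_force: [-0.5, 0.0, -1.9]
opening: 0.394
```

```bash
python3 -m creep '[0,1,4,0,0,0,0,1,3,0,0,0,0,0,0,0,0,0]'; python3 - <<'E'
from plant import snapshot
import cv2
for n,r in(("side",(130,210,230,310)),):
    s=snapshot(n);cv2.imwrite(f"pics/{n}5.png",cv2.resize(s["color"][r[0]:r[1],r[2]:r[3],::-1],None,fx=7,fy=7,interpolation=2))
E
```

```text
clock: 10.35
tool_pos: [0.5231, -0.2437, 0.0739]
eef_rot: [0.996, 0.075, -0.056, 0.002]
contact_force: [0.2, 1.1, -2.5]
opening: 0.388
```

View pics/side5.png

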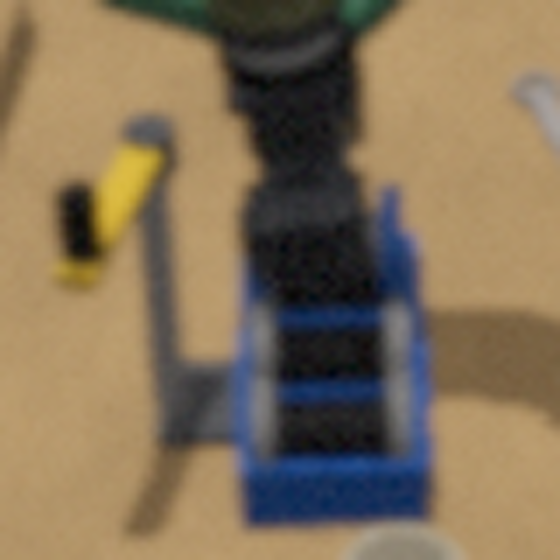

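```bash
python3 -m creep '[-1,0,4,0,0,0,0,0,4,0,0,0]'; python3 -m creep '[0,0,0,0,0,0]'
```

```text
clock: 10.57
tool_pos: [0.5244, -0.2447, 0.071]
eef_rot: [0.996, 0.075, -0.053, 0.003]
contact_force: [-5.3, 3.8, 31.1]
opening: 0.383
clock: 10.65
tool_pos: [0.5248, -0.245, 0.072]
eef_rot: [0.996, 0.075, -0.052, 0.004]
contact_force: [-0.4, -0.4, -2.6]
opening: 0.381
```

```bash
python3 -m creep '[-3,0,-1,0,0,0,0,0,0,0,0,0]'; python3 -m creep '[0,0,3,0,0,0,0,0,0,0,0,0]'
```

```text
clock: 10.82
tool_pos: [0.5221, -0.2459, 0.0732]
eef_rot: [0.996, 0.075, -0.052, 0.004]
contact_force: [0.2, -0.3, -2.5]
opening: 0.381
clock: 10.98
tool_pos: [0.5224, -0.245, 0.0707]
eef_rot: [0.996, 0.075, -0.051, 0.004]
contact_force: [-2.3, 1.4, 3.2]
opening: 0.378
```

```bash
python3 -m creep '[0,0,0,0,0,0,0,0,0,0,0,0,0,0,0,0,0,0,0,0,0,0,0,0]' 54; python3 -m creep '[0,0,-10,0,0,0,0,0,-30,0,0,0,0,0,-35,0,0,0,0,0,-35,0,0,0,0,0,-20,0,0,0]'; python3 go.py .41 .267 .15 .158 -7;  python3 - <<'E'
from plant import snapshot
import cv2
for n,r in(("side",(130,210,230,310)),):
    s=snapshot(n);cv2.imwrite(f"pics/{n}6.png",cv2.resize(s["color"][r[0]:r[1],r[2]:r[3],::-1],None,fx=7,fy=7,interpolation=2))
E
```

```text
clock: 11.32
tool_pos: [0.522, -0.2452, 0.069]
eef_rot: [0.996, 0.075, -0.052, 0.003]
contact_force: [-0.5, -0.4, 1.5]
opening: 0.609
clock: 11.73
tool_pos: [0.5316, -0.2424, 0.1989]
eef_rot: [0.995, 0.075, -0.058, 0.0]
contact_force: [0.3, -0.3, 0.5]
opening: 0.614
t11.73 pos [ 0.5316 -0.2424  0.1989] F [ 0.3 -0.3  0.5] op 0.614 q [ 0.42  0.73 -0.18  1.63  0.21  0.91 -1.27]
shift [ -37.7 -521.4   57.7] turn [-0.5  -0.32 -0.41] norm 526 rows 13.1
```

View pics/side6.png

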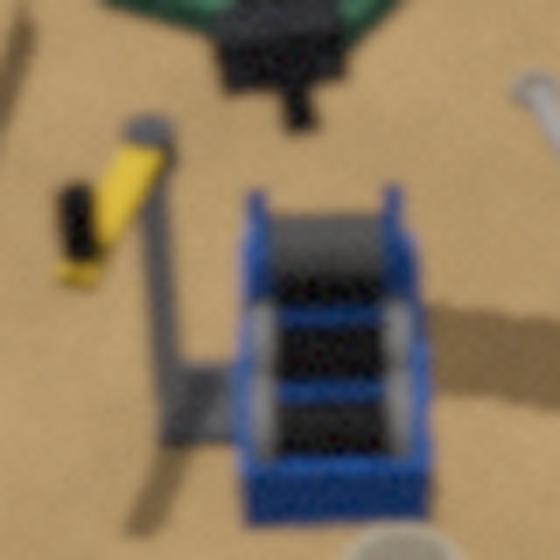

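```bash
python3 -m creep '[-3,-40,0,0,0,0,-3,-40,0,0,0,0,-3,-40,0,0,0,0,-3,-40,0,0,0,0,-3,-40,0,0,0,0]' 60 >/dev/null; python3 go.py .412 .267 .15 .158 -7;python3 -m creep '[-3,-40,1,0,0,0,-3,-40,1,0,0,0,-3,-40,1,0,0,0,-3,-40,1,0,0,0,-3,-38,1,0,0,0]'>/dev/null; python3 go.py .412 .267 .12 .158 -7
```

```text
t12.20 pos [ 0.4934 -0.0547  0.2083] F [-0.  -0.5  0.8] op 0.680 q [ 0.11  0.61 -0.17  1.9   0.17  0.75 -1.61]
shift [ -34.3 -329.9   59.1] turn [ 0.3  -1.39 -1.82] norm 337 rows 8.4
t12.62 pos [0.4504 0.148  0.2056] F [0.8 0.7 0.5] op 0.679 q [-0.3   0.59 -0.17  1.96  0.11  0.69 -1.98]
shift [ -15.3 -123.6   86.3] turn [ 0.29 -1.62 -1.94] norm 151 rows 3.8
```

```bash
python3 -m creep '[-4,-32,15,0,-0.5,-0.6,-4,-32,20,0,-0.5,-0.6,-4,-30,20,0,-0.5,-0.6,0,-12,10,0,0,0,0,0,0,0,0,0]' >/dev/null; python3 go.py .412 .267 .024 .158 -7
python3 - <<'E'
from plant import snapshot
import numpy as np
np.savez("top2.npz",**snapshot("top"))
from h import *
s=dict(np.load("top2.npz")); cv2.imwrite("pics/top7.png",cv2.resize(s["color"][135:265,145:415,::-1],None,fx=2.9,fy=2.9,interpolation=2))
H,Sa,V=cv2.split(cv2.cvtColor(s["color"],cv2.COLOR_RGB2HSV))
b=cv2.resize(s["color"][135:265,275:415,::-1],None,fx=4.5,fy=4.5,interpolation=0)
for q in FL:
    h=cv2.convexHull(((proj(s,T(q,.5197,-.2455,.095,.148))-[275,135]+.5)*4.5).astype(np.int32)); cv2.polylines(b,[h],1,(0,255,255),1)
cv2.imwrite("pics/top8.png",b)
E
```

```text
t13.03 pos [0.4137 0.2674 0.1423] F [ 1.  -0.1 -0.4] op 0.685 q [-0.53  0.71 -0.17  1.95  0.1   0.58 -2.15]
shift [ 11.6   0.7 117.8] turn [-0.17 -0.53  0.86] norm 118 rows 3.0
```

View pics/top8.png

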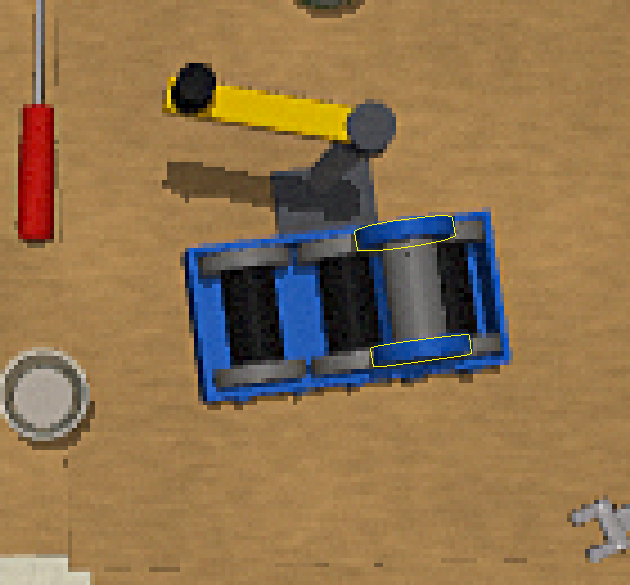

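View pics/top7.png

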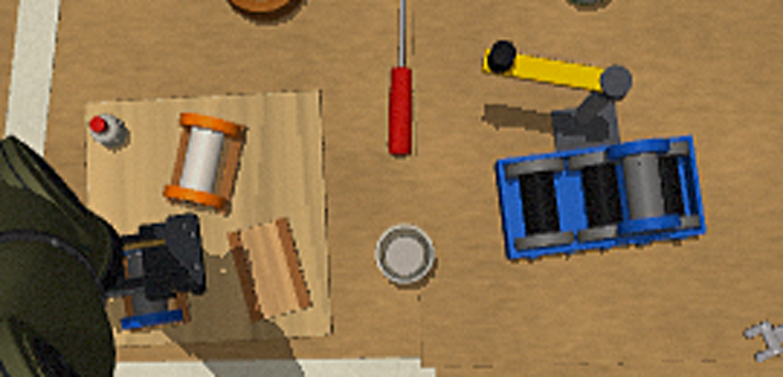

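```bash
python3 -m creep '[4,0,35,0,-0.5,0.4,4,0,35,0,0,0.4,3,0,25,0,0,0,1,0,14,0,0,0,0,0,0,0,0,0]' >/dev/null; python3 go.py .412 .267 .021 .158 -7
```

```text
t13.50 pos [0.4219 0.2614 0.0352] F [-0.6 -0.3 -0.4] op 0.682 q [-0.54  0.91 -0.12  1.99  0.13  0.35 -2.17]
shift [-7.4 -7.  15.1] turn [-0.16 -0.78 -0.55] norm 18 rows 0.5
```

```bash
python3 -m creep '[-4,-4,8,0,-0.5,-0.3,-3,-3,6,0,0,-0.2,0,0,0,0,0,0]' >/dev/null; python3 go.py .412 .267 .021 .158 -7
```

```text
t13.75 pos [0.415  0.2644 0.0238] F [ 0.2 -0.5  0.7] op 0.681 q [-0.55  0.93 -0.12  2.    0.13  0.33 -2.18]
shift [-2.3 -3.   3.1] turn [-0.14 -0.44 -0.36] norm 5 rows 0.1
```

```bash
python3 -m creep '[-2,-3,3,0,-0.4,-0.4,0,0,0,0,0,0,0,0,0,0,0,0,0,0,0,0,0,0,0,0,0,0,0,0]' 20 30;  python3 -m creep '[0,0,0,0,0,0,0,0,0,0,0,0]'; python3 go.py .412 .267 .021 .158 -7
```

```text
clock: 14.17
tool_pos: [0.4136, 0.2683, 0.0238]
eef_rot: [0.995, 0.08, -0.059, 0.002]
contact_force: [0.2, -0.1, -2.3]
opening: 0.389
clock: 14.33
tool_pos: [0.4138, 0.2684, 0.024]
eef_rot: [0.995, 0.08, -0.058, 0.002]
contact_force: [-0.5, 0.3, -1.0]
opening: 0.39
t14.33 pos [0.4138 0.2684 0.024 ] F [-0.5  0.3 -1. ] op 0.390 q [-0.56  0.93 -0.13  1.99  0.13  0.33 -2.18]
shift [-1.6  1.1  3.2] turn [-0.27 -0.3   0.12] norm 4 rows 0.1
```

```bash
python3 -m creep '[0,0,-15,0,0,0,0,0,-25,0,0,0,0,0,-35,0,0,0,0,0,-38,0,0,0,0,5,-38,0,0,0]' >/dev/null;python3 go.py .512 -.18 .16 .148 -7
```

```text
t14.75 pos [0.4266 0.2632 0.1716] F [ 1.8  0.2 -2.6] op 0.390 q [-0.5   0.68 -0.19  1.88  0.09  0.71 -2.13]
shift [ 14.  451.2  11.2] turn [0.28 0.79 0.83] norm 452 rows 11.3
```

```bash
python3 -m creep '[0,36,0,0,0.4,0.4,0,39,0,0,0.3,0.4,0,39,0,0,0,0,0,39,0,0,0,0,0,39,0,0,0,0]' >/dev/null; python3 go.py .512 -.18 .16 .148 -7; python3 -m creep '[2,39,0,0,0,0,2,39,0,0,0,0,2,39,1,0,0,0,2,39,1,0,0,0,2,34,1,0,0,0]' >/dev/null; python3 go.py .512 -.18 .16 .148 -7
```

```text
t15.17 pos [0.4625 0.0817 0.1798] F [ 0.6  0.5 -2.3] op 0.390 q [-0.13  0.63 -0.2   1.99  0.16  0.64 -1.84]
shift [  7.  266.5  16.3] turn [-0.49 -1.23  1.15] norm 267 rows 6.7
t15.58 pos [ 0.5018 -0.1151  0.1739] F [ 0.7 -0.2 -2.2] op 0.391 q [ 0.25  0.68 -0.21  1.87  0.22  0.72 -1.5 ]
shift [ 0.6 65.8 13.2] turn [-0.44 -1.08  1.13] norm 67 rows 1.7
```

```bash
python3 -m creep '[0,32,4,-0.4,-0.6,0.6,0,18,4,0,-0.4,0.5,0,6,5,0,0,0,0,0,0,0,0,0,0,0,0,0,0,0]' >/dev/null; python3 go.py .512 -.18 .11 .148 -7
```

```text
t16.00 pos [ 0.5068 -0.1845  0.1587] F [ 0.8  0.7 -1.7] op 0.390 q [ 0.34  0.74 -0.18  1.8   0.24  0.75 -1.43]
shift [11.7 -4.  47.6] turn [ 0.16  0.13 -0.96] norm 49 rows 1.2
```

```bash
python3 -m creep '[5,-4,18,0,0,-0.5,3,0,18,0,0,-0.2,2,0,8,0,0,0,0,0,0,0,0,0,0,0,0,0,0,0]' >/dev/null; python3 go.py .512 -.179 .085 .148 -7
```

```text
t16.42 pos [ 0.5114 -0.1697  0.1138] F [-0.2 -0.1 -1.9] op 0.393 q [ 0.31  0.8  -0.17  1.82  0.27  0.65 -1.45]
shift [ 2.7  9.3 28.6] turn [-0.1   0.02  0.5 ] norm 30 rows 0.8
```

```bash
python3 -m creep '[0,5,4,0,0,0.3,0,3,4,0,0,0.2,0,0,0,0,0,0,0,0,0,0,0,0]' >/dev/null; python3 go.py .512 -.179 .085 .148 -7
```

```text
t16.75 pos [ 0.5131 -0.1768  0.1074] F [-0.2  0.9 -1.9] op 0.387 q [ 0.32  0.82 -0.17  1.82  0.27  0.64 -1.45]
shift [ 1.3  2.  22.4] turn [-0.06 -0.17  0.11] norm 23 rows 0.6
```

```bash
python3 -m creep '[1,2,12,0,0,0.1,1,0,10,0,0,0,0,0,0,0,0,0]' >/dev/null; python3 go.py .512 -.179 .076 .148 -7;python3 -m creep '[0,0,4,0,0,0,0,0,0,0,0,0]' ; python3 go.py .512 -.179 .076 .148 -7
```

```text
t17.00 pos [ 0.5135 -0.1799  0.0844] F [ 0.   0.4 -2. ] op 0.392 q [ 0.32  0.85 -0.15  1.83  0.28  0.6  -1.46]
shift [-0.3 -1.1  8.5] turn [ 0.   -0.31 -0.08] norm 9 rows 0.2
clock: 17.17
tool_pos: [0.5123, -0.18, 0.079]
eef_rot: [0.996, 0.073, -0.059, 0.004]
contact_force: [-0.1, -0.2, -1.7]
opening: 0.395
t17.17 pos [ 0.5123 -0.18    0.079 ] F [-0.1 -0.2 -1.7] op 0.395 q [ 0.31  0.86 -0.15  1.83  0.28  0.59 -1.46]
shift [ 0.3 -1.1  2.9] turn [-0.03 -0.2  -0.1 ] norm 3 rows 0.1
```

```bash
python3 -m creep '[0,-0.5,4,0,0,0,0,0,0,0,0,0]';python3 -m creep '[0,0,3,0,0,0,0,0,0,0,0,0]' ; python3 go.py .512 -.179 .072 .148 -7
```

```text
clock: 17.33
tool_pos: [0.5123, -0.1789, 0.0749]
eef_rot: [0.996, 0.073, -0.059, 0.004]
contact_force: [-0.4, 0.3, -1.0]
opening: 0.386
clock: 17.5
tool_pos: [0.5129, -0.1784, 0.0743]
eef_rot: [0.996, 0.074, -0.058, 0.004]
contact_force: [0.1, -0.4, -1.7]
opening: 0.395
t17.50 pos [ 0.5129 -0.1784  0.0743] F [ 0.1 -0.4 -1.7] op 0.395 q [ 0.31  0.87 -0.15  1.84  0.29  0.57 -1.47]
shift [-0.7  0.4  2.4] turn [-0.02 -0.37 -0.03] norm 3 rows 0.1
```

```bash
python3 -m creep '[0,0.5,4,0,0,0,0,0,2,0,0,0]';python3 -m creep '[0,0,0,0,0,0]' ; python3 go.py .512 -.179 .072 .148 -7
```

```text
clock: 17.67
tool_pos: [0.5137, -0.1788, 0.0726]
eef_rot: [0.996, 0.074, -0.056, 0.005]
contact_force: [-3.8, 1.9, 16.0]
opening: 0.388
clock: 17.75
tool_pos: [0.5139, -0.1788, 0.0734]
eef_rot: [0.996, 0.074, -0.056, 0.005]
contact_force: [0.3, -0.5, -1.8]
opening: 0.391
t17.75 pos [ 0.5139 -0.1788  0.0734] F [ 0.3 -0.5 -1.8] op 0.391 q [ 0.31  0.87 -0.15  1.84  0.29  0.56 -1.47]
shift [-1.7 -0.1  1.6] turn [ 0.13 -0.59  0.  ] norm 2 rows 0.1
```

Contact reached at the expected height; settle lightly (2 mm back in x) and release.

```bash
python3 -m creep '[-2,0,0,0,0,0,0,0,3,0,0,0,0,0,0,0,0,0]'; python3 -m creep '[0,0,0,0,0,0,0,0,0,0,0,0,0,0,0,0,0,0,0,0,0,0,0,0]' 52; python3 -m creep '[0,0,-10,0,0,0,0,0,-30,0,0,0,0,0,-35,0,0,0,0,0,-35,0,0,0,0,0,-20,0,0,0]'; python3 go.py .542 .214 .15 -.22
```

```text
clock: 18.0
tool_pos: [0.5122, -0.179, 0.0724]
eef_rot: [0.996, 0.074, -0.055, 0.006]
contact_force: [0.8, -0.1, -1.8]
opening: 0.391
clock: 18.33
tool_pos: [0.5117, -0.1795, 0.0714]
eef_rot: [0.996, 0.074, -0.055, 0.006]
contact_force: [-0.1, -0.4, -0.2]
opening: 0.589
clock: 18.75
tool_pos: [0.5221, -0.1762, 0.2017]
eef_rot: [0.995, 0.074, -0.062, 0.004]
contact_force: [0.5, -0.4, 1.1]
opening: 0.594
t18.75 pos [ 0.5221 -0.1762  0.2017] F [ 0.5 -0.4  1.1] op 0.594 q [ 0.34  0.69 -0.21  1.72  0.22  0.87 -1.41]
shift [  83.2 -382.9   42.5] turn [ 1.19  7.06 21.07] norm 394 rows 9.9
```

```bash
python3 -m creep '[2,-40,0,0.2,1.4,4.2,0,-40,0,0.2,1.4,4.2,-2,-40,0,0.2,1.4,4.2,-4,-40,0,0.2,1.4,4.2,-8,-38,0,0.2,1.4,4.2]' 62 >/dev/null; python3 go.py .542 .214 .12 -.22
```

```text
t19.17 pos [0.5193 0.015  0.2095] F [ 1.2  0.4 -0.4] op 0.700 q [-0.08  0.58 -0.07  1.94  0.1   0.6  -2.05]
shift [ -31.3 -198.6   87.8] turn [ 0.3  -1.52 -2.21] norm 219 rows 5.5
```

```bash
python3 -m creep '[-6,-38,4,0,-0.5,-1,-6,-38,10,0,-0.5,-1,-6,-38,12,0,0,0,-6,-36,20,0,0,0,-4,-26,20,0,0,0]' >/dev/null; python3 go.py .542 .214 .12 -.22; python3 -m creep '[0,0,0,0,0,0]'; python3 - <<'E'
from h import *
from plant import snapshot
s=snapshot("top")
np.savez("top3.npz",**s)
b=cv2.resize(s["color"][135:265,275:415,::-1],None,fx=4.5,fy=4.5,interpolation=0)
for y in(.033,-.033):
  p=T([[0,y,.095]],.5148,-.2129,0,.148)[0]
  for q in FL:
    h=cv2.convexHull(((proj(s,T(q,*p,.148))-[275,135]+.5)*4.5).astype(np.int32)); cv2.polylines(b,[h],1,(0,255,255),1)
cv2.imwrite("pics/top9.png",b)
cv2.imwrite("pics/top10.png",cv2.resize(s["color"][140:270,145:285,::-1],None,fx=4.5,fy=4.5,interpolation=2))
E
python3 go.py .542 .214 .12 -.22
```

```text
t19.58 pos [0.5344 0.2043 0.149 ] F [-0.2  0.2 -0.6] op 0.704 q [-0.43  0.73 -0.04  1.83  0.07  0.56 -2.31]
shift [  4.7 -11.   29.1] turn [-0.17 -1.06 -0.14] norm 32 rows 0.8
clock: 19.67
tool_pos: [0.5321, 0.2124, 0.1466]
eef_rot: [0.994, -0.106, 0.007, -0.002]
contact_force: [-0.0, 0.7, -0.2]
opening: 0.706
t19.72 pos [0.5327 0.2096 0.1479] F [-1.1  0.1 -0.5] op 0.702 q [-0.43  0.74 -0.05  1.83  0.07  0.56 -2.31]
shift [ 7.7 -6.1 28. ] turn [-0.29 -0.89  0.31] norm 30 rows 0.7
```

View pics/top9.png

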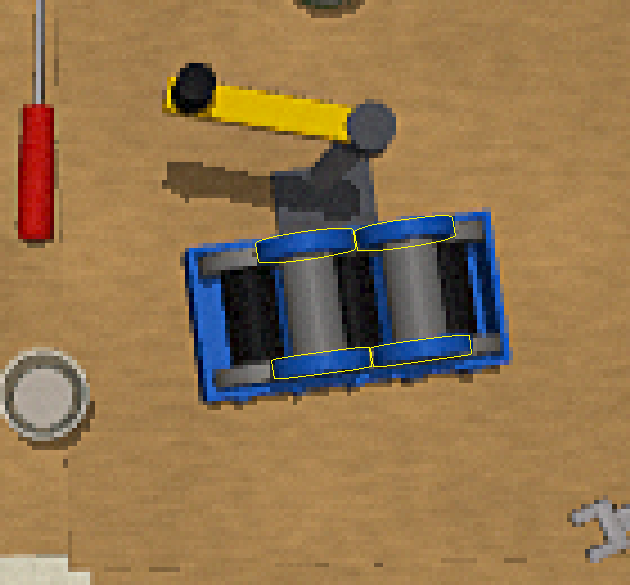

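View pics/top10.png

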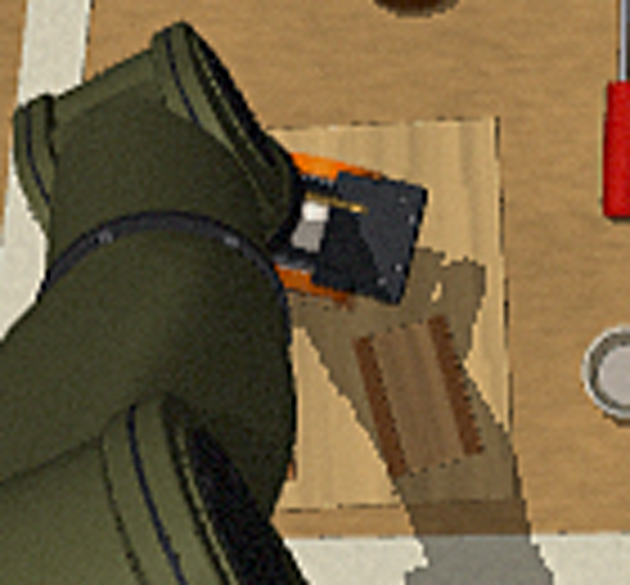

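```bash
python3 -m creep '[5,-3,25,0,-0.6,0.2,3,-1,25,0,-0.3,0,2,0,25,0,0,0,0,0,20,0,0,0,0,0,8,0,0,0]' >/dev/null; python3 go.py .542 .214 .0235 -.22
```

```text
t20.13 pos [0.55   0.2069 0.0487] F [-0.9  0.6 -0.5] op 0.707 q [-0.42  0.91 -0.04  1.82  0.08  0.4  -2.31]
shift [-9.6 -5.  25.1] turn [-0.4  -0.55 -0.18] norm 27 rows 0.7
```

```bash
python3 -m creep '[-5,-3,12,-0.3,-0.4,-0.1,-4,-2,10,0,0,0,0,0,4,0,0,0,0,0,0,0,0,0]' >/dev/null; python3 go.py .542 .214 .0235 -.22
```

```text
t20.47 pos [0.5431 0.2104 0.0224] F [-0.3 -0.3  0.4] op 0.704 q [-0.43  0.96 -0.03  1.83  0.08  0.35 -2.32]
shift [-1.9 -3.3 -1.1] turn [ 0.03 -0.18 -0.36] norm 4 rows 0.1
```

```bash
python3 -m creep '[-1,-3,0,0,0,-0.3,0,0,0,0,0,0,0,0,0,0,0,0,0,0,0,0,0,0,0,0,0,0,0,0]' 20 30;  python3 -m creep '[0,0,0,0,0,0,0,0,0,0,0,0]'; python3 go.py .542 .214 .0235 -.22
```

```text
clock: 20.88
tool_pos: [0.5442, 0.2149, 0.0251]
eef_rot: [0.994, -0.11, 0.003, -0.001]
contact_force: [0.6, -0.5, -2.3]
opening: 0.393
clock: 21.05
tool_pos: [0.5442, 0.2149, 0.0254]
eef_rot: [0.994, -0.11, 0.003, -0.001]
contact_force: [-0.5, 0.7, -2.5]
opening: 0.399
t21.05 pos [0.5442 0.2149 0.0254] F [-0.5  0.7 -2.5] op 0.399 q [-0.44  0.95 -0.03  1.83  0.08  0.36 -2.32]
shift [-2.   1.3  1.9] turn [-0.13 -0.39  0.01] norm 3 rows 0.1
```

```bash
python3 -m creep '[0,0,-15,0,0,0,0,0,-25,0,0,0,0,0,-38,0,0,0,0,0,-40,0,0,0,0,0,-40,0,0,0]' >/dev/null; python3 -m creep '[0,0,-20,0,0,0,0,36,-10,0,0,-4.5,-2,38,0,0,0,-4.5,-2,38,0,0,0,-4.5,-2,38,0,0,0,-4.5]' >/dev/null; python3 go.py .5168 -.2126 .20 .148
```

```text
t21.88 pos [0.5213 0.0745 0.2209] F [ 0.4 -0.5 -2.1] op 0.396 q [-0.11  0.58 -0.19  1.89  0.16  0.67 -1.83]
shift [-41.  284.4  19.1] turn [-0.3  -0.44 -1.2 ] norm 288 rows 7.2
```

```bash
python3 -m creep '[-6,38,2,0,0,-0.6,-6,38,2,0,0,-0.6,-6,38,2,0,0,0,-6,38,2,0,0,0,-6,38,2,0,0,0]' >/dev/null;  python3 go.py .5168 -.2126 .20 .148
```

```text
t22.30 pos [ 0.5163 -0.1265  0.2103] F [ 0.4 -0.2 -1.8] op 0.397 q [ 0.3   0.61 -0.23  1.88  0.2   0.67 -1.46]
shift [-13.   85.2   9.8] turn [-0.31 -0.46  0.46] norm 87 rows 2.2
```

```bash
python3 -m creep '[-3,36,3,0,0,0.2,-3,28,3,0,0,0.2,-2,8,2,0,0,0,0,0,0,0,0,0,0,0,0,0,0,0]' >/dev/null;  python3 go.py .5168 -.2126 .16 .148; python3 - <<'E'
from h import *
from plant import snapshot,get_state
s=snapshot("top"); np.savez("top4.npz",**s); st=get_state()
p=st["tool_pos"]; Q=R.from_quat(st["eef_rot"]); print(p)
b=cv2.resize(s["color"][135:265,275:415,::-1],None,fx=4.5,fy=4.5,interpolation=0)
for q in FL:
    h=cv2.convexHull(((proj(s,T(q,p[0]-.002,p[1],p[2]+.0235,.148))-[275,135]+.5)*4.5).astype(np.int32)); cv2.polylines(b,[h],1,(0,255,255),1)
cv2.imwrite("pics/top11.png",b)
E
```

```text
t22.72 pos [ 0.5137 -0.2159  0.1999] F [-0.8 -0.6 -2.6] op 0.397 q [ 0.45  0.65 -0.23  1.81  0.21  0.7  -1.34]
shift [ 3.4 -2.9 39.9] turn [ 0.02 -0.1  -1.08] norm 40 rows 1.0
[ 0.51365288 -0.21528816  0.19995997]
```

View pics/top11.png

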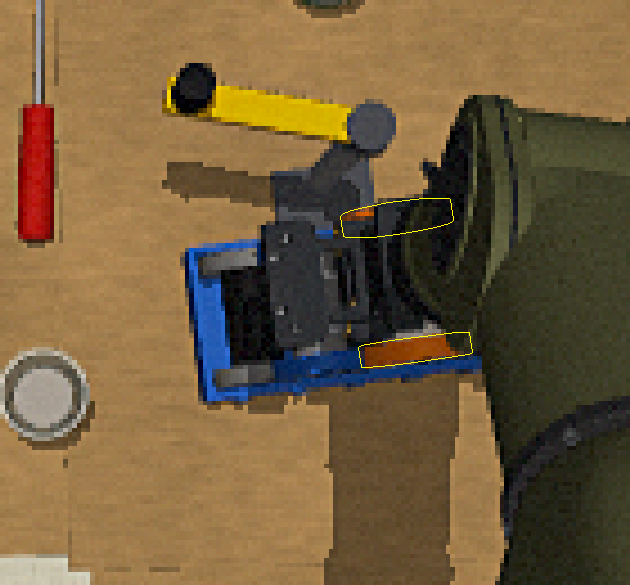

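```bash
python3 -m creep '[2,-3,12,0,0,-0.8,1,0,15,0,0,-0.2,0,0,8,0,0,0,0,0,0,0,0,0]' >/dev/null;  python3 go.py .5168 -.2126 .14 .148
```

```text
t23.10 pos [ 0.5186 -0.2028  0.1655] F [-0.2  0.  -1.3] op 0.394 q [ 0.42  0.7  -0.22  1.85  0.24  0.61 -1.35]
shift [-3.5  9.5 25.4] turn [-0.19 -0.28  0.7 ] norm 27 rows 0.7
```

```bash
python3 -m creep '[-2,5,5,0,0,0.4,-1,3,5,0,0,0.3,0,1,3,0,0,0,0,0,0,0,0,0]' >/dev/null;  python3 go.py .5168 -.2126 .136 .148
```

```text
t23.43 pos [ 0.5182 -0.2092  0.1526] F [ 0.9  1.  -2.1] op 0.396 q [ 0.43  0.73 -0.21  1.85  0.24  0.59 -1.35]
shift [-2.   3.2 16.6] turn [-0.24 -0.37  0.25] norm 17 rows 0.4
```

```bash
python3 -m creep '[-1,2.5,6,-0.2,-0.3,0.2,-1,1,6,0,0,0,0,0,3,0,0,0,0,0,0,0,0,0]' >/dev/null;  python3 go.py .5168 -.2126 .128 .148
```

```text
t23.77 pos [ 0.5171 -0.2142  0.1367] F [-1.1  0.6 -2. ] op 0.395 q [ 0.43  0.75 -0.2   1.86  0.25  0.56 -1.36]
shift [-0.1 -1.7  8.7] turn [ 0.03 -0.11 -0.05] norm 9 rows 0.2
```

```bash
python3 -m creep '[0,-1.5,5,0,0,0,0,0,0,0,0,0]';  python3 -m creep '[0,0,4,0,0,0,0,0,0,0,0,0]'; python3 go.py .5168 -.2126 .126 .148
```

```text
clock: 23.93
tool_pos: [0.5174, -0.213, 0.1316]
eef_rot: [0.997, 0.073, 0.002, 0.0]
contact_force: [-1.5, 0.4, -1.1]
opening: 0.393
clock: 24.1
tool_pos: [0.5181, -0.2111, 0.1298]
eef_rot: [0.997, 0.074, 0.002, -0.0]
contact_force: [0.8, -0.2, -3.3]
opening: 0.395
t24.10 pos [ 0.5181 -0.2111  0.1298] F [ 0.8 -0.2 -3.3] op 0.395 q [ 0.42  0.76 -0.19  1.87  0.26  0.54 -1.37]
shift [-1.5  1.3  3.8] turn [ 0.02 -0.27  0.02] norm 4 rows 0.1
```

```bash
python3 -m creep '[-1.5,1.5,4,0,0,0,0,0,0,0,0,0]';  python3 go.py .5168 -.2126 .126 .148;python3 -m creep '[0,0,2.5,0,0,0,0,0,0,0,0,0]'; python3 go.py .5168 -.2126 .126 .148
```

```text
clock: 24.27
tool_pos: [0.5193, -0.2107, 0.129]
eef_rot: [0.997, 0.075, 0.005, -0.0]
contact_force: [0.1, -0.8, -1.5]
opening: 0.393
t24.27 pos [ 0.5193 -0.2107  0.129 ] F [ 0.1 -0.8 -1.5] op 0.393 q [ 0.42  0.76 -0.19  1.87  0.26  0.53 -1.36]
shift [-2.8  1.6  3. ] turn [ 0.01 -0.6   0.16] norm 4 rows 0.1
clock: 24.43
tool_pos: [0.5203, -0.2106, 0.1285]
eef_rot: [0.997, 0.075, 0.007, 0.0]
contact_force: [-1.0, -0.9, -1.4]
opening: 0.394
t24.43 pos [ 0.5203 -0.2106  0.1285] F [-1.  -0.9 -1.4] op 0.394 q [ 0.42  0.76 -0.19  1.87  0.26  0.52 -1.37]
shift [-3.8  1.5  2.5] turn [ 0.1  -0.76  0.15] norm 5 rows 0.1
```

```bash
python3 -m creep '[-3.5,1,-1,0,-0.7,0,0,0,0,0,0,0]'; python3 -m creep '[-1,0,4,0,0,0]'; python3 -m creep '[0,0,0,0,0,0]'; python3 go.py .5168 -.2126 .126 .148
```

```text
clock: 24.6
tool_pos: [0.5164, -0.2124, 0.1293]
eef_rot: [0.997, 0.075, -0.0, 0.001]
contact_force: [-0.6, -0.3, -0.2]
opening: 0.395
clock: 24.68
tool_pos: [0.5165, -0.2113, 0.1267]
eef_rot: [0.997, 0.076, 0.001, 0.001]
contact_force: [-5.1, 5.3, 35.0]
opening: 0.391
clock: 24.77
tool_pos: [0.5166, -0.211, 0.1272]
eef_rot: [0.997, 0.076, 0.001, 0.0]
contact_force: [-1.1, -0.5, -1.8]
opening: 0.392
t24.77 pos [ 0.5166 -0.211   0.1272] F [-1.1 -0.5 -1.8] op 0.392 q [ 0.42  0.76 -0.19  1.87  0.26  0.53 -1.37]
shift [-0.   1.6  1.2] turn [ 0.07 -0.13  0.23] norm 2 rows 0.1
```

```bash
python3 -m creep '[0,0.5,0.5,0,0,0,0,0,0,0,0,0,0,0,0,0,0,0,0,0,0,0,0,0]' 56; python3 -m creep '[0,0,-10,0,0,0,0,0,-25,0,0,0,0,0,-35,0,0,0,0,0,-35,0,0,0,0,0,-30,0,0,0]'; python3 -m creep '[-5,-30,-30,0,0,0,-5,-38,0,0,0,0,0,-38,0,0,0,0,0,-38,0,0,0,0]' 44; python3 - <<'E'
from h import *
from plant import snapshot
s=snapshot("top"); np.savez("top5.npz",**s)
b=cv2.resize(s["color"][135:265,275:415,::-1],None,fx=4.5,fy=4.5,interpolation=0)
for y,z in((.033,.095),(-.033,.095),(0,.15)):
  p=T([[0,y,z]],.5148,-.2129,0,.148)[0]
  for q in FL:
    h=cv2.convexHull(((proj(s,T(q,*p,.148))-[275,135]+.5)*4.5).astype(np.int32)); cv2.polylines(b,[h],1,(0,255,255),1)
cv2.imwrite("pics/top12.png",b)
s=snapshot("side");cv2.imwrite(f"pics/side12.png",cv2.resize(s["color"][130:210,230:310,::-1],None,fx=7,fy=7,interpolation=2))
E
```

```text
clock: 25.1
tool_pos: [0.5169, -0.2121, 0.1258]
eef_rot: [0.997, 0.076, 0.001, 0.001]
contact_force: [0.7, 0.1, -0.1]
opening: 0.63
clock: 25.52
tool_pos: [0.5118, -0.2109, 0.2599]
eef_rot: [0.997, 0.076, -0.007, -0.003]
contact_force: [0.1, -0.4, -0.1]
opening: 0.632
clock: 25.85
tool_pos: [0.4862, -0.0798, 0.2995]
eef_rot: [0.998, 0.065, 0.003, 0.003]
contact_force: [1.2, 0.7, -0.7]
opening: 0.499
```

View pics/top12.png

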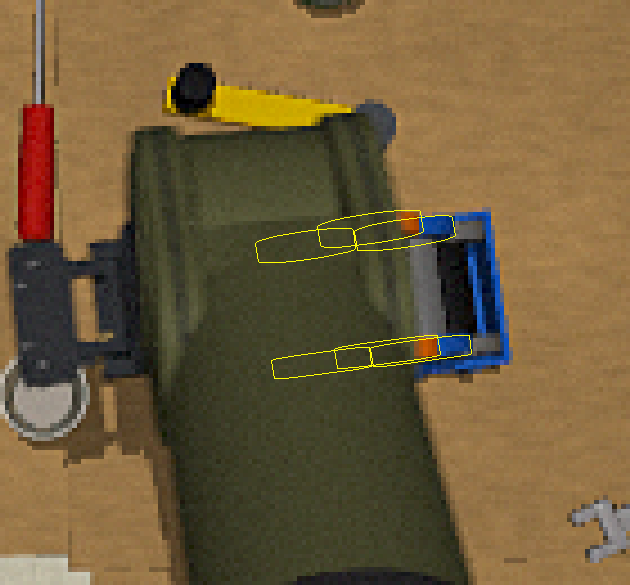

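View pics/side12.png

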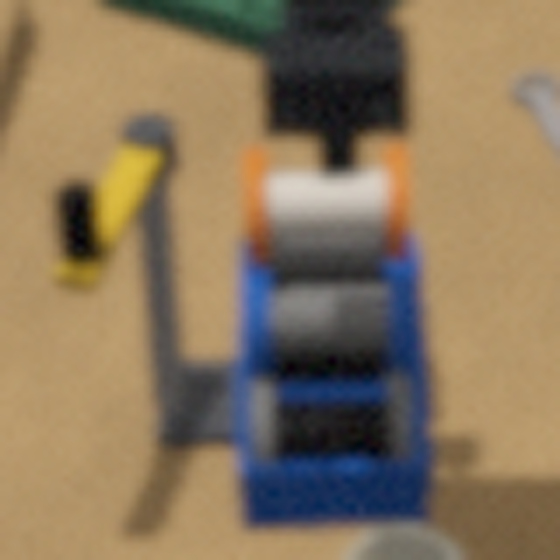

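```bash
python3 go.py .6195 -.0891 .28 1.473;  python3 -m creep '[0,0,0,0,0,-7,0,0,0,0,0,-7,0,0,0,0,0,-7,0,0,0,0,0,-7,0,0,0,0,0,-7]' 50 >/dev/null;  python3 -m creep '[0,0,0,0,0,-7,0,0,0,0,0,-7,0,0,0,0,0,-7,0,0,0,0,0,-7,0,0,0,0,0,-7]' >/dev/null; python3 go.py .6195 -.0891 .28 1.473
```

```text
t25.95 pos [ 0.4856 -0.0732  0.2993] F [ 0.7 -0.2  0. ] op 0.500 q [ 0.24  0.44 -0.28  1.88  0.16  0.84 -1.54]
shift [130.1  35.   19.8] turn [  0.22  -0.11 -76.13] norm 136 rows 10.9
t26.78 pos [ 0.4847 -0.077   0.3041] F [ 0.2 -0.6 -1.3] op 0.569 q [ 0.47  0.47 -0.63  1.86  0.36  0.91 -0.51]
shift [ 12.7 134.6  24.9] turn [ 0.37  0.4  -4.84] norm 137 rows 3.4
```

```bash
python3 -m creep '[0,32,5,0,0,-4,0,34,5,0,0,-0.8,0,34,5,0,0,0,0,25,5,0,0,0,0,0,0,0,0,0]' >/dev/null; python3 go.py .6195 -.0891 .28 1.473; python3 -m creep '[0,0,0,0,0,0]'>/dev/null;  python3 go.py .6195 -.0891 .206 1.473
```

```text
t27.20 pos [ 0.6096 -0.0994  0.2846] F [0.6 0.2 0.4] op 0.570 q [ 0.4   0.68 -0.6   1.52  0.43  1.07 -0.39]
shift [11.2  8.9  4.5] turn [0.12 0.8  0.24] norm 15 rows 0.4
t27.28 pos [ 0.6099 -0.1002  0.2841] F [-1.2  0.4  0.1] op 0.570 q [ 0.41  0.68 -0.6   1.52  0.43  1.07 -0.39]
shift [13.   8.4 78. ] turn [0.07 0.8  0.17] norm 80 rows 2.0
```

```bash
python3 -m creep '[10,6,8,0,0.6,0.2,3,2,5,0,0,0,0,0,0,0,0,0]' >/dev/null; python3 go.py .6195 -.0891 .206 1.473; python3 - <<'E'
from plant import snapshot
import cv2
s=snapshot("side");cv2.imwrite(f"pics/side13.png",cv2.resize(s["color"][130:210,210:310,::-1],None,fx=7,fy=7,interpolation=2))
s=snapshot("top");cv2.imwrite(f"pics/top13.png",cv2.resize(s["color"][115:245,275:415,::-1],None,fx=4.5,fy=4.5,interpolation=2))
E
```

```text
t27.53 pos [ 0.6178 -0.0885  0.2704] F [0.4 0.5 0.3] op 0.570 q [ 0.38  0.7  -0.59  1.52  0.43  1.05 -0.41]
shift [-0.2  1.8 64.4] turn [-0.01  0.22 -0.13] norm 64 rows 1.6
```

View pics/side13.png

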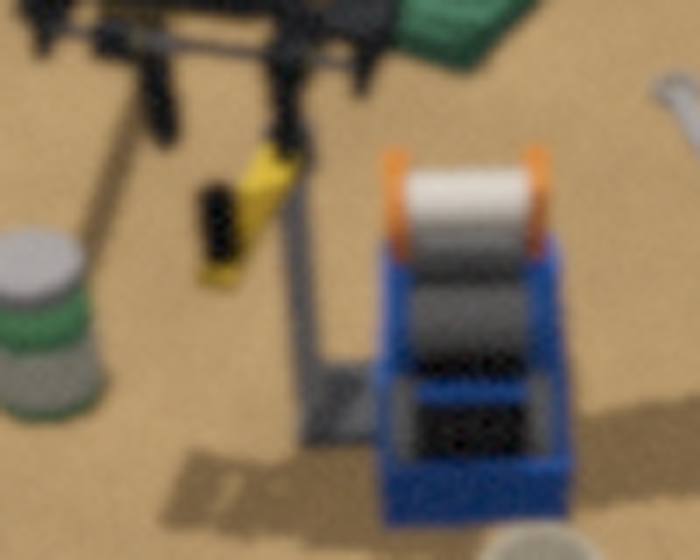

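View pics/top13.png

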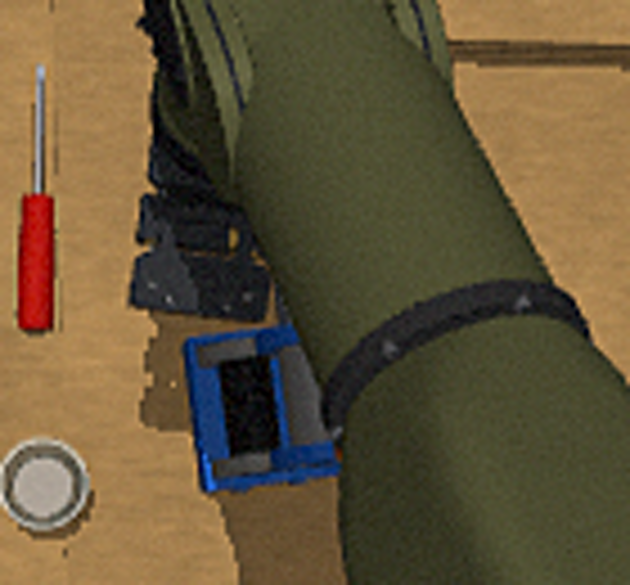

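```bash
python3 -m creep '[0,1.5,20,0,0,0,0,0,20,0,0,0,0,0,12,0,0,0,0,0,0,0,0,0]'; python3 go.py .6195 -.0891 .206 1.473
```

```text
clock: 27.97
tool_pos: [0.6193, -0.0892, 0.2208]
eef_rot: [0.741, 0.671, -0.0, 0.004]
contact_force: [0.2, 0.3, 0.0]
opening: 0.567
t27.97 pos [ 0.6193 -0.0892  0.2208] F [0.2 0.3 0. ] op 0.567 q [ 0.37  0.75 -0.57  1.58  0.48  0.95 -0.45]
shift [ 0.2  0.1 14.8] turn [ 0.32  0.3  -0.09] norm 15 rows 0.4
```

```bash
python3 -m creep '[0,0,8,0.3,0.3,0,0,0,0,0,0,0,0,0,0,0,0,0,0,0,0,0,0,0]' 32 5; python3 go.py .6195 -.0891 .212 1.473
```

```text
clock: 28.3
tool_pos: [0.6201, -0.0892, 0.2148]
eef_rot: [0.741, 0.671, 0.001, 0.001]
contact_force: [-0.0, -0.3, 0.4]
opening: 0.367
t28.30 pos [ 0.6201 -0.0892  0.2148] F [-0.  -0.3  0.4] op 0.367 q [ 0.37  0.76 -0.57  1.58  0.48  0.94 -0.45]
shift [ 0.1 -0.6  2.8] turn [ 0.18 -0.03 -0.08] norm 3 rows 0.1
```

```bash
cat > arc.py <<'E'
from go import *
st=get_state(); pv=np.array([.6087,-.1989]); d=st["tool_pos"][:2]-pv
a=np.arctan2(d[1],d[0]); th=np.pi+.148-(a%(2*np.pi)); r=np.hypot(*d)
x=R.from_quat(st["eef_rot"]).as_matrix()[:,0]; yaw=np.arctan2(x[1],x[0])
print("t%.2f theta_tcp %.3f r %.1f z %.1f yaw-a(deg) %.1f"%(st["clock"],th,r*1e3,st["tool_pos"][2]*1e3,np.degrees((yaw-a+np.pi)%(2*np.pi)-np.pi)),"F",st["contact_force"].round(1),"op %.3f"%st["opening"],"q",st["q"].round(2))
E
python3 arc.py; python3 -m creep '[-0.8,-13.4,0,0,0,-7,-0.8,-13.4,0,0,0,-7,-0.8,-13.4,0,0,0,-7]'>/dev/null; python3 arc.py
```

```text
t28.30 theta_tcp 1.822 r 110.3 z 214.8 yaw-a(deg) 0.2 F [-0.  -0.3  0.4] op 0.367 q [ 0.37  0.76 -0.57  1.58  0.48  0.94 -0.45]
t28.55 theta_tcp 1.498 r 110.2 z 217.1 yaw-a(deg) 3.2 F [ 0.9 -0.6 -0.5] op 0.364 q [ 0.46  0.74 -0.67  1.69  0.56  0.9  -0.17]
```

Following well; a bit more tangential, slightly down.

```bash
python3 -m creep '[0,-15,1,0,0,-6,-0.8,-14,1,0,0,-6.5,-0.8,-14,1,0,0,-6.5,-0.8,-14,1,0,0,-6.5]'>/dev/null; python3 arc.py
```

```text
t28.88 theta_tcp 1.011 r 109.8 z 216.9 yaw-a(deg) 2.3 F [0.3 0.4 1.4] op 0.361 q [ 0.6   0.72 -0.81  1.83  0.67  0.87  0.22]
```

```bash
python3 - <<'E'
from plant import snapshot
import cv2
s=snapshot("side");cv2.imwrite(f"pics/side14.png",cv2.resize(s["color"][130:210,210:310,::-1],None,fx=7,fy=7,interpolation=2))
E
```

```text
(no output)
```

View pics/side14.png

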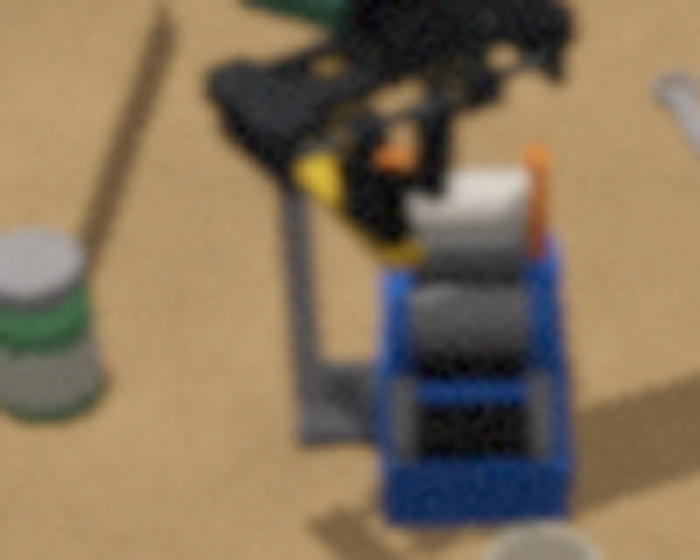

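```bash
python3 -m creep '[0,-14,1,0,0,-6.5,-0.8,-14,1,0,0,-6.5,-0.8,-14,1,0,0,-6.5,-0.8,-14,1,0,0,-6.5]'>/dev/null; python3 arc.py
```

```text
t29.27 theta_tcp 0.507 r 108.4 z 215.6 yaw-a(deg) 0.3 F [0.2 1.4 1. ] op 0.367 q [ 0.77  0.74 -0.94  1.88  0.77  0.89  0.67]
```

```bash
python3 -m creep '[0.5,-13,0,0,0,-6.5,0,-13,0,0,0,-6.5,-0.5,-12,0,0,0,-6]'>/dev/null; python3 arc.py;python3 -m creep '[0,-5,0,0,0,-2]'>/dev/null; python3 arc.py
```

```text
t29.52 theta_tcp 0.159 r 109.1 z 217.2 yaw-a(deg) -0.0 F [ 0.3  1.2 -1.8] op 0.365 q [ 0.89  0.78 -1.04  1.86  0.83  0.96  1.04]
t29.60 theta_tcp 0.099 r 109.4 z 217.3 yaw-a(deg) -1.6 F [-0.6  1.8 -1. ] op 0.362 q [ 0.9   0.79 -1.05  1.86  0.83  0.97  1.08]
```

```bash
for i in 1; do python3 -m creep '[0,-4,0,0,0,0,0,0,0,0,0,0]'>/dev/null; python3 arc.py; done; python3 -m creep '[0,-3,0,0,0,0]'; python3 arc.py
```

```text
t29.77 theta_tcp 0.049 r 109.6 z 217.5 yaw-a(deg) -4.8 F [ 0.2  0.1 -0.2] op 0.368 q [ 0.91  0.79 -1.05  1.85  0.83  0.97  1.09]
clock: 29.85
tool_pos: [0.5, -0.2119, 0.2178]
eef_rot: [-0.007, 1.0, 0.002, 0.019]
contact_force: [-0.5, 1.6, -0.4]
opening: 0.365
t29.85 theta_tcp 0.029 r 109.5 z 217.8 yaw-a(deg) -6.1 F [-0.5  1.6 -0.4] op 0.365 q [ 0.91  0.79 -1.05  1.85  0.83  0.97  1.09]
```

```bash
python3 -m creep '[0,-4,0,0,0,0]'; python3 arc.py; python3 -m creep '[0,-4,0,0,0,0]'; python3 arc.py
```

```text
clock: 29.93
tool_pos: [0.5001, -0.2155, 0.218]
eef_rot: [-0.006, 1.0, 0.002, 0.019]
contact_force: [-1.3, 1.2, -0.9]
opening: 0.365
t29.93 theta_tcp -0.004 r 109.9 z 218.0 yaw-a(deg) -8.0 F [-1.3  1.2 -0.9] op 0.365 q [ 0.92  0.79 -1.05  1.84  0.83  0.98  1.1 ]
clock: 30.02
tool_pos: [0.5003, -0.2177, 0.2181]
eef_rot: [-0.007, 1.0, 0.003, 0.019]
contact_force: [0.3, 9.4, -3.2]
opening: 0.371
t30.02 theta_tcp -0.023 r 110.0 z 218.1 yaw-a(deg) -9.1 F [ 0.3  9.4 -3.2] op 0.371 q [ 0.92  0.79 -1.05  1.84  0.83  0.98  1.11]
```

```bash
python3 -m creep '[0,-3,0,0,0,0]'; python3 -m creep '[0,3,0,0,0,0,0,0,0,0,0,0]' 46; python3 arc.py; python3 -m creep '[0,0,0,0,0,0,0,0,0,0,0,0]'; python3 arc.py
```

```text
clock: 30.1
tool_pos: [0.5003, -0.2174, 0.218]
eef_rot: [-0.008, 1.0, 0.006, 0.019]
contact_force: [-0.3, 9.9, -3.4]
opening: 0.367
clock: 30.27
tool_pos: [0.5007, -0.2136, 0.2181]
eef_rot: [-0.008, 1.0, 0.006, 0.019]
contact_force: [1.0, 0.1, 0.2]
opening: 0.498
t30.27 theta_tcp 0.013 r 109.0 z 218.1 yaw-a(deg) -6.9 F [1.  0.1 0.2] op 0.498 q [ 0.92  0.79 -1.05  1.84  0.82  0.98  1.1 ]
clock: 30.43
tool_pos: [0.5013, -0.2144, 0.2185]
eef_rot: [-0.007, 1.0, 0.005, 0.019]
contact_force: [-0.0, -0.6, -0.0]
opening: 0.524
t30.43 theta_tcp 0.005 r 108.5 z 218.5 yaw-a(deg) -7.4 F [-0.  -0.6 -0. ] op 0.524 q [ 0.92  0.79 -1.05  1.84  0.82  0.98  1.1 ]
```

```bash
python3 -m creep '[0,0,-10,0,0,0,0,0,-20,0,0,0,0,0,-30,0,0,0,0,0,-30,0,0,0,0,0,-25,0,0,0]'; python3 go.py .42 .1 .33 3.1; python3 arc.py
```

```text
clock: 30.85
tool_pos: [0.4938, -0.2171, 0.3351]
eef_rot: [-0.007, 1.0, 0.005, 0.014]
contact_force: [0.5, -0.9, -0.0]
opening: 0.522
t30.85 pos [ 0.4938 -0.2171  0.3351] F [ 0.5 -0.9 -0. ] op 0.522 q [ 0.99  0.66 -1.16  1.68  0.64  1.2   1.26]
shift [ 69.5 318.    6.4] turn [0.64 1.61 3.19] norm 326 rows 8.1
t30.85 theta_tcp -0.009 r 116.4 z 335.1 yaw-a(deg) -8.2 F [ 0.5 -0.9 -0. ] op 0.522 q [ 0.99  0.66 -1.16  1.68  0.64  1.2   1.26]
```

```bash
python3 -m creep '[8,38,0,0,0,0,8,38,0,0,0,0,8,38,0,0,0,0,8,38,0,0,0,0,8,38,0,0,0,0]' >/dev/null; python3 -m creep '[8,38,0,0,0,0,8,38,0,0,0,0,8,38,0,0,0,0,8,38,0,0,0,0,0,0,0,0,0,0]';python3 - <<'E'
from h import *
from plant import snapshot
s=snapshot("top"); np.savez("top6.npz",**s)
b=cv2.resize(s["color"][135:265,275:415,::-1],None,fx=4.5,fy=4.5,interpolation=0)
for y,z in((.033,.095),(-.033,.095),(0,.15)):
  p=T([[0,y,z]],.5148,-.2129,0,.148)[0]
  for q in FL:
    h=cv2.convexHull(((proj(s,T(q,*p,.148))-[275,135]+.5)*4.5).astype(np.int32)); cv2.polylines(b,[h],1,(0,255,255),1)
k=proj(s,T([[-.015,0,.242],[.095,0,.2]],.5148,-.2129,0,.148)); 
for u in k: cv2.drawMarker(b,tuple(((u-[275,135]+.5)*4.5).astype(int).tolist()),(0,0,255),0,10)
cv2.imwrite("pics/top15.png",b); cv2.imwrite("pics/top15f.png",s["color"][:,:,::-1])
s=snapshot("side");cv2.imwrite(f"pics/side15.png",cv2.resize(s["color"][130:240,200:310,::-1],None,fx=5,fy=5,interpolation=2))
E
```

```text
clock: 31.68
tool_pos: [0.4243, 0.1367, 0.3504]
eef_rot: [0.001, 1.0, 0.004, 0.029]
contact_force: [0.1, -0.1, 0.6]
opening: 0.524
```

View pics/top15.png

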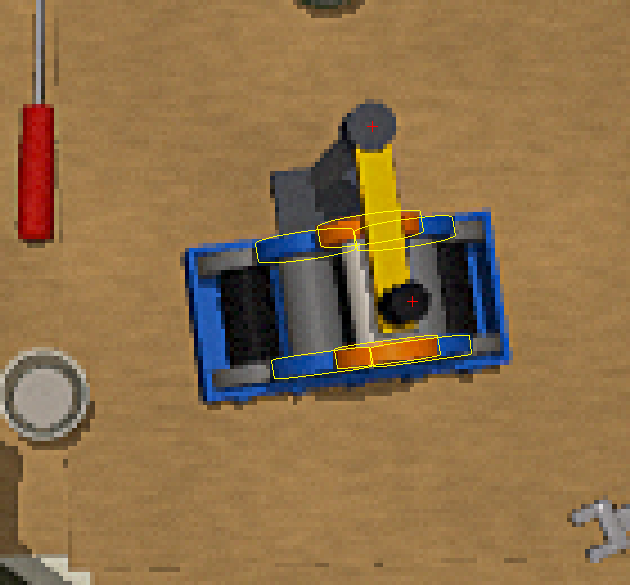

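View pics/side15.png

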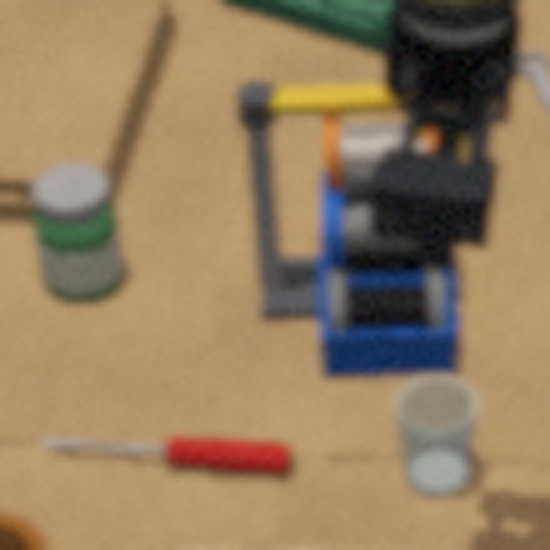

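View pics/top15f.png

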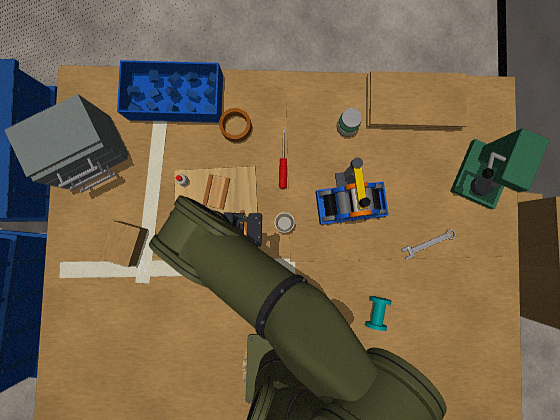

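```bash
python3 -m creep '[0,0,0,0,0,0,0,0,0,0,0,0,0,0,0,0,0,0]'; python3 -c "
from plant import finish_job
print(finish_job())"
```

```text
clock: 32.03
tool_pos: [0.4273, 0.1252, 0.3491]
eef_rot: [0.009, 1.0, -0.0, 0.028]
contact_force: [-0.4, 0.4, 0.5]
opening: 0.521
the job is handed in; nothing more can be done
None
```

The pyramid is finished and the job was handed in at about 32 s. Both blue reels lie in the gaps of the grey row and the orange reel lies on top. The yellow hold-down arm was pushed to its stop (about 10 N felt there), let go, and the robot backed clear.

**Reels:** in the last top picture all three reels match their target outlines to within about 1 pixel (3 mm). The grey row looked unchanged by eye.

**Hold-down arm:** the knob shows less than 1 pixel (about 0.02 rad) from its position at the stop.

**Bystanders:** the tape, jar, beaker, screwdriver, wrench, carton and oil bottle look to be where they were. I did not measure them.

**What went wrong on the way:**
- On the first grasp I lifted before the fingers had closed. Nothing moved and the second try held.
- Reaching the two blue reels with the tool straight down ran into a joint limit, so I gripped and placed them with the tool tilted about 7°.
- While lowering the orange reel the tool drifted about 4 mm along the reels' length (tray x). I brought it back before letting go.

No check disagreed at the end. In the last side picture the gripper partly hid the stack, so the final check of the reels rests on the top view alone.

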